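# Stand a stiffener plate on end in the bench vise

### The job

The flat aluminium plate lying on the bench has just had two corners clipped and they must be filed next: stand it upright in the bench vise, clipped end up, square end down on the step of the rear soft jaw, in the middle of the jaws. Then slide the front jaw up against it so that it is held snugly between the jaws. Set the plate in without dropping it, and leave the file, the arrow-shaped magnet and the soapstone holder where they lie.

Things in the scene. Friction and masses are not known exactly. Their poses are not given: they have to be found in the camera images.
- stiffener: flat plain aluminium plate, 110 x 62 x 15 mm, about 0.3 kg, lying flat on the bench; two corners of one end are clipped at 45 degrees (15 mm each), the other end is square. Origin: middle of the square end's face (7.5 mm over the bench while it lies). x axis: along the plate to the middle of the clipped end, 110 mm away; y: across the 62 mm width; z: across the 15 mm thickness
- bench_vise: green bench vise bolted to the bench, swivelled by some angle; jaws 100 mm wide, 161 mm tall with their aluminium soft jaws; the rear one is fixed. Origin: on the bench under it; x: level, from front jaw to rear jaw (closing direction), y along the jaws. The casting reaches 105 mm behind and 100 mm beside the origin; the handle 119 mm plus the jaw value in front, up to 100 mm high
- vise_seat (a point): where the middle of the plate's square end belongs: on the step, middle of the jaws, 114 mm over the bench, 7.5 mm in front of the rear soft jaw's face. The step is a ledge 11 mm deep along the whole rear soft jaw, 47 mm below the jaws' top (161 mm over the bench). Axes as the vise's
- jaw_front (a point): middle of the flat front side of the front jaw (96 mm wide, 114 to 156 mm over the bench), 135 mm over the bench: push here along the vise's +x to close it. Moves with the jaw. The soft jaw's lip on the jaw's top ends 11 mm behind this side
- bench_vise_jaw (a joint): slide of the front jaw in m; it moves when pushed (quick-release vise, nut disengaged; about 6 N of friction) and stays where left. Grows as it opens, towards the vise's -x. The gap between the soft jaws is this value minus 3.6 mm: 0.0186 when they touch both sides of the 15 mm plate
- flat_file: flat file with a wooden handle, 302 x 25 x 25 mm, lying near the vise; origin: centre of its underside; long axis y
- arrow_magnet: red arrow-shaped welding magnet, 60 x 90 x 21 mm, lying flat; origin: centre of its underside
- soapstone_holder: slim soapstone marker holder, 15 x 138 x 12 mm, lying on the bench; origin: centre of its underside; long axis y
There are look-alikes about, which are no part of the job. Leave any green or orange look-alike of the stiffener alone.

How it is judged:
By the outcome, as a careful person would: the job done as asked, in the order asked, and still so for the second after the job is handed in, with the robot touching nothing.
It also fails if it takes over 72 s, if anything falls off the work surface, if the arm or the gripper's body presses on something with over 40 N, if the wrist force passes 120 N, or if a joint passes its speed limit or range.

### The arm

A 6-joint arm with a two-finger parallel gripper is mounted at the origin on a cart in front of the work surface, level with it; the furniture and walls round the work are solid. World frame = base frame: x ahead of the robot, y to its left, z up, the work surface at z = 0. Lengths are in m, angles in rad, forces in N, time in s.
With the tool pointing down it reaches from about 0.325 to 0.775 m from the base axis. Payload 5.5 kg.
Tool frame: the origin (TCP) lies between the finger pads; the fingertips stand 22 mm ahead of it and the grasp point (between the pads) lies 3 mm ahead of it; z points along the fingers, y is the line along which they close (so a half turn about z gives the same grasp; the last joint's range is limited). The gripper opens to 88 mm and grips with 3 to 60 N. Pads are 20 mm wide; open, the fingers measure 115 mm over their backs; the gripper's body (75 mm by 178 mm) begins 61 mm behind the grasp point.
Start: joints at [-1.285, 0.091, 1.231, -0, 1.82, -0.057], TCP at [0.202, -0.565, 0.245] pointing down, gripper open.
Joint ranges: [-2.87, 2.87], [-0.86, 2.18], [0.17, 2.46], [-1.51, 4.65], [0.06, 2.69], [-2.65, 2.65]. Speed limits (rad/s): [2.57, 2.57, 3.01, 3.14, 3.14, 3.14].

### API

Orientations are given as [roll, pitch, yaw] about the fixed x, y, z axes, in that order (R = Rz(yaw) Ry(pitch) Rx(roll)).
In Python, from workcell import status, imaging, finish_job gives the robot as it stands. The module is installed in compiled form; this text tells all that it offers.
- The arm moves only by the tool drive_tool, never from a script. Its argument "increments" is text: rows parted by semicolons, each of 7 numbers parted by spaces: the turn, a rotation vector about the tool's x, y, z in degrees, then the shift along the tool's x, y, z in mm, then the opening in per cent of the stroke, from 0 (shut) to 100 (fully open). In form: wx wy wz x y z grip; .... A call has exactly 10 rows; each row is the pose to reach, as a shift and turn from the pose commanded when the call began, along the tool's axes at that moment; what a row does not reach only later rows make up. A row lasts 1/12 s, in which the tool goes at most 41.7 mm and 7.16 degrees, less where a joint would pass 70% of its speed; a pose out of reach is approached as far as the arm can. A call with a gripper value outside its range is refused whole. The fingers move at their own pace and stop on an object; the grip force is fixed at half the most. Time passes only in rows, so rows that repeat a pose let the fingers close, or fill a call up. It gives the time, the measured TCP pose, the force, the opening and the grip force at its end, in the units of the state.
- status.read_state(): the state, without advancing time (a new reading comes with each control period).
- imaging.grab_frame(name): name is "side" or "top" or "wrist"; returns a dict with "pixels" (384x512x3 uint8, red, green, blue), "K" (3x3 intrinsics, pixels), "dist_coeffs" ([k1, k2, p1, p2, k3] as OpenCV has them; the pictures are not rectified), "R" (3x3) and "t" (3): a world point X has camera coordinates R X + t; the wrist camera has in their place "tool_from_camera" (4x4, takes a point from camera to tool coordinates, whose origin is the TCP and whose axes are the flange's). Camera axes: x right, y down, z forward; pixel columns grow to the right and rows downward; lengths in m; the calibration is good to about 2 mm. A picture is of the moment at which its call begins: read the wrist's pose just before it. There is no depth.
- finish_job(): hands the job in; it is judged then, once.
The state is a dict: "time": time; "joint_positions": joint angles; "qd": joint speeds; "tau": joint torques, N m; "ee_pos": TCP position; "eef_rot": TCP orientation; "ft_force": force on the tool from outside, world axes, zero at the start; "ft_torque": the same for the moment, N m; "opening": finger opening in m; "finger_force": force on a finger pad.
Only numpy, scipy, OpenCV 4.12 (cv2) and the standard library are available. Lean on these libraries where they do the work, as an engineer would, in place of code of your own. Each camera call takes 0.05 s, during which the arm holds its last target. There are 200 camera calls.

## Working session

There is one attempt and no reset: what is moved stays moved. The work goes in short steps, Python scripts to look and compute and a tool call to move; the robot and the scene stay as the last step left them, time stands still between calls to the robot, and variables do not carry over. Pictures are saved under pics/ and viewed, at most 10 in all, crops included, and the job is handed in when it is done.

Besides the shell and the picture viewer there is one more tool, called after ">>>" as name(argument=value, ...) on one line, values as JSON. drive_tool: Moves the arm, as the interface text tells. Its arguments: {"type":"object","properties":{"increments":{"type":"string"}},"required":["increments"]}

```bash
mkdir -p pics; ls
python3 - <<'E'
from workcell import status, imaging
import cv2,pickle,numpy as np
s=status.read_state();print(s)
d={}
for n in("side","top","wrist"):
    f=imaging.grab_frame(n);d[n]=f
    cv2.imwrite(f"pics/a_{n}.png",f["pixels"][:,:,::-1])
    print(n,[ (k,np.round(v,3).tolist()) for k,v in f.items() if k!="pixels"])
pickle.dump(d,open("a.pkl","wb"))
E
```

```text
pics
{'time': 0.0, 'joint_positions': array([-1.28469118e+00,  9.18394328e-02,  1.23187208e+00, -6.62487656e-06,
        1.81978956e+00, -5.67115071e-02]), 'qd': array([0.00101586, 0.00147256, 0.00147976, 0.00174768, 0.00091373,
       0.0008176 ]), 'tau': array([ 3.58763900e-04, -4.46450150e+01, -4.06444430e+01,  6.97323773e-02,
        2.94747739e-02, -1.52647253e-04]), 'ee_pos': array([ 0.20160351, -0.56484913,  0.24352627]), 'eef_rot': array([-3.13968694e+00, -1.01757770e-04,  3.42814927e-01]), 'ft_force': array([ 1.00931371, -0.06572566, -0.53075919]), 'ft_torque': array([-0.02053573, -0.02863057,  0.02881166]), 'finger_force': 0.0, 'opening': 0.0878770934561231}
side [('K', [[355.021, 0.0, 254.565], [0.0, 355.021, 188.062], [0.0, 0.0, 1.0]]), ('dist_coeffs', [-0.112, 0.0, 0.0, 0.0, 0.0]), ('R', [[-0.826, -0.564, -0.006], [-0.289, 0.432, -0.854], [0.484, -0.704, -0.52]]), ('t', [0.487, 0.188, 0.915])]
top [('K', [[438.448, 0.0, 258.164], [0.0, 438.448, 193.858], [0.0, 0.0, 1.0]]), ('dist_coeffs', [0.039, 0.0, 0.0, 0.0, 0.0]), ('R', [[-0.006, -1.0, 0.023], [-0.988, 0.002, -0.156], [0.156, -0.024, -0.987]]), ('t', [0.114, 0.504, 1.473])]
wrist [('K', [[303.191, 0.0, 252.403], [0.0, 303.191, 193.17], [0.0, 0.0, 1.0]]), ('dist_coeffs', [-0.023, 0.0, 0.0, 0.0, 0.0]), ('tool_from_camera', [[0.001, -0.953, -0.304, 0.084], [1.0, 0.001, -0.0, -0.0], [0.0, -0.304, 0.953, -0.139], [0.0, 0.0, 0.0, 1.0]])]
```

View pics/a_top.png

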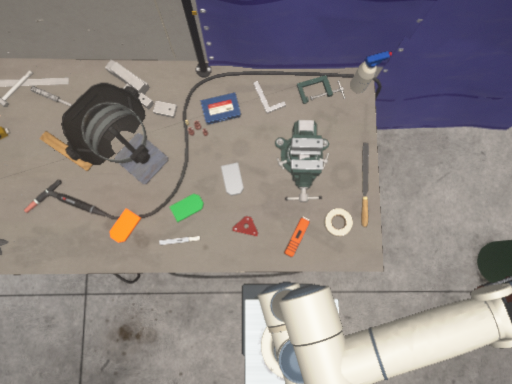

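View pics/a_side.png

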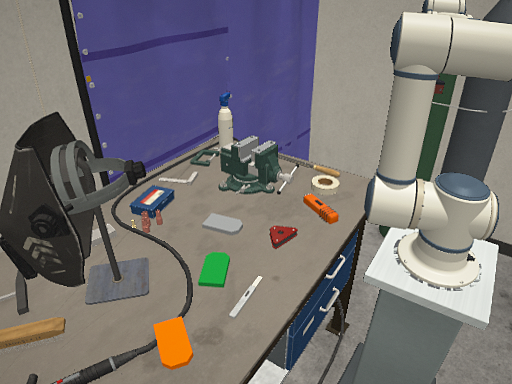

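The top view shows the grey plate at about (232,178), clipped end probably towards (230,193), and the vise at (303,150) with its handle toward the robot at (303,197). The magnet is at (246,227), the soapstone holder at (180,240) and the file at (365,185). Next I'll measure the plate and the vise.

```bash
cat > h.py <<'E'
import numpy as np,cv2
from scipy.spatial.transform import Rotation as Ro
def campose(f,s=None):
    if "R" in f: return np.array(f["R"]).T, -np.array(f["R"]).T@np.array(f["t"])
    T=np.array(f["tool_from_camera"]);Rt=Ro.from_euler("xyz",s["eef_rot"]).as_matrix()
    return Rt@T[:3,:3], Rt@T[:3,3]+s["ee_pos"]
def cast(f,px,z,s=None):
    R,c=campose(f,s)
    u=cv2.undistortPoints(np.array(px,float).reshape(-1,1,2),np.array(f["K"]),np.array(f["dist_coeffs"]))[:,0]
    d=np.c_[u,np.ones(len(u))]@R.T
    return c+d*((z-c[2])/d[:,2])[:,None]
def project(f,X,s=None):
    R,c=campose(f,s)
    return cv2.projectPoints((np.atleast_2d(X)-c)@R,np.zeros(3),np.zeros(3),np.array(f["K"]),np.array(f["dist_coeffs"]))[0][:,0]
def blobs(m,amin=50):
    cs,_=cv2.findContours(m.astype(np.uint8),cv2.RETR_EXTERNAL,cv2.CHAIN_APPROX_NONE)
    return [c for c in cs if cv2.contourArea(c)>amin]
E
python3 - <<'E'
import pickle,cv2,numpy as np
from h import *
d=pickle.load(open("a.pkl","rb"));f=d["top"];p=f["pixels"]
hsv=cv2.cvtColor(p,cv2.COLOR_RGB2HSV)
print(hsv[178,232],hsv[215,270],p[178,232],p[215,270],hsv[141,306])
m=(p.min(2)>135)&(hsv[:,:,1]<40)
w=np.zeros_like(m);w[100:200,210:345]=1
for c in blobs(m&w,20):
    r=cv2.minAreaRect(c);print(np.round(r[0],1),np.round(r[1],1),round(r[2],1),cv2.contourArea(c))
    z=.015 if r[0][0]<260 else .161
    q=cv2.approxPolyDP(c,2,True)[:,0]
    print(np.c_[q,cast(f,q,z)[:,:2].round(3)].tolist())
    bx=cast(f,cv2.boxPoints(r),z);print("box",bx.round(3)[:,:2].tolist(),np.linalg.norm(np.diff(bx,axis=0),axis=1).round(3),bx.mean(0).round(3))
cv2.imwrite("pics/crop.png",cv2.resize(p[100:210,210:390,::-1],None,fx=4.4,fy=4.4,interpolation=cv2.INTER_CUBIC))
E
```

```text
[ 18   6 212] [ 14  37 153] [212 210 207] [153 141 131] [ 15   5 201]
[335.  196.5] [ 5. 18.] 90.0 30.0
[[326.0, 198.0, 0.471, -0.1], [344.0, 199.0, 0.467, -0.157], [344.0, 196.0, 0.477, -0.157], [340.0, 197.0, 0.474, -0.144], [340.0, 194.0, 0.484, -0.145], [337.0, 197.0, 0.474, -0.135], [334.0, 194.0, 0.484, -0.125], [333.0, 198.0, 0.471, -0.122], [330.0, 197.0, 0.474, -0.112], [332.0, 195.0, 0.48, -0.119]]
box [[0.484, -0.1], [0.484, -0.157], [0.467, -0.157], [0.468, -0.1]] [0.057 0.016 0.057] [ 0.476 -0.128  0.161]
[302.5 193. ] [12. 31.] 90.0 135.0
[[287.0, 198.0, 0.471, 0.024], [318.0, 197.0, 0.474, -0.074], [315.0, 194.0, 0.484, -0.065], [309.0, 195.0, 0.481, -0.046], [305.0, 192.0, 0.49, -0.033], [306.0, 187.0, 0.506, -0.037], [301.0, 187.0, 0.506, -0.021], [299.0, 197.0, 0.474, -0.014]]
box [[0.506, 0.023], [0.506, -0.075], [0.468, -0.074], [0.468, 0.024]] [0.099 0.039 0.098] [ 0.487 -0.025  0.161]
[251. 175.] [52.7 75.4] 74.5 1935.0
[[279.0, 151.0, 0.662, 0.037], [273.0, 152.0, 0.658, 0.058], [274.0, 147.0, 0.677, 0.054], [266.0, 148.0, 0.673, 0.083], [262.0, 154.0, 0.651, 0
[... 6140 characters left out ...]
2.0, 140.0, 0.66, 0.134], [252.0, 135.0, 0.677, 0.134], [247.0, 134.0, 0.68, 0.15], [252.0, 133.0, 0.684, 0.134], [248.0, 126.0, 0.707, 0.147], [260.0, 124.0, 0.714, 0.108], [264.0, 118.0, 0.734, 0.095], [272.0, 124.0, 0.714, 0.069], [271.0, 119.0, 0.731, 0.072], [273.0, 122.0, 0.721, 0.066], [281.0, 122.0, 0.721, 0.04], [282.0, 124.0, 0.714, 0.036], [278.0, 125.0, 0.711, 0.049], [284.0, 129.0, 0.697, 0.03], [277.0, 134.0, 0.68, 0.053], [288.0, 137.0, 0.67, 0.018], [292.0, 122.0, 0.721, 0.004], [297.0, 117.0, 0.738, -0.013], [299.0, 130.0, 0.694, -0.018], [313.0, 131.0, 0.691, -0.064]]
box [[0.78, 0.279], [0.81, -0.06], [0.678, -0.068], [0.649, 0.267]] [0.34  0.133 0.336] [0.729 0.105 0.161]
```

View pics/crop.png

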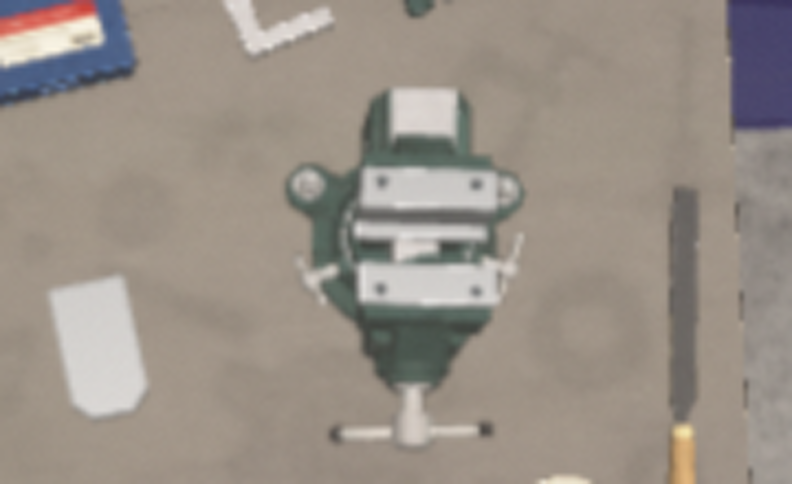

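The crop shows the plate with its square end at the top, corners near (50,290) and (125,277), and its clipped end towards the robot. The rear soft jaw spans rows 165–208, the step strip 222–240 and the front soft jaw 262–305. The gap is about 40 mm. Next I'll take rough figures with a tighter threshold.

Run:
```python
import pickle,cv2,numpy as np
from h import *
d=pickle.load(open("a.pkl","rb"));f=d["top"];p=f["pixels"]
for (x0,x1,y0,y1),z in (((215,250,155,200),.015),((285,335,132,150),.161),((288,330,150,155),.114),((285,335,156,172),.161)):
    m=np.zeros(p.shape[:2],bool);m[y0:y1,x0:x1]=p[y0:y1,x0:x1].min(2)>178
    cs=blobs(m,15)
    c=max(cs,key=cv2.contourArea)
    w=cast(f,c[:,0],z)[:,:2]
    r=cv2.minAreaRect((w*1000).astype(np.float32));print(z,np.round(cv2.minAreaRect(c)[0],1),np.round(r,1) if 0 else r)
    print(cv2.boxPoints(r).round(0).tolist())
```

```text
0.015 [232.2 178.6] ((562.40478515625, 202.6824188232422), (106.38850402832031, 59.717323303222656), 12.625558853149414)
[[504.0, 220.0], [517.0, 162.0], [621.0, 185.0], [608.0, 243.0]]
0.161 [307.5 142. ] ((653.7900390625, -45.20254898071289), (94.17664337158203, 26.62738800048828), 89.96019744873047)
[[640.0, -92.0], [667.0, -92.0], [667.0, 2.0], [641.0, 2.0]]
0.114 [305.  152.5] ((631.0079345703125, -42.72224426269531), (93.36326599121094, 10.250730514526367), 89.94886779785156)
[[626.0, -89.0], [636.0, -89.0], [636.0, 4.0], [626.0, 4.0]]
0.161 [309.  163.5] ((582.7651977539062, -48.465728759765625), (109.69152069091797, 29.528844833374023), 89.9153060913086)
[[568.0, -103.0], [597.0, -103.0], [598.0, 6.0], [568.0, 6.0]]
```

```bash
cat >> h.py <<'E'
def go(pos,tilt=0,yaw=0,s=None):
    from workcell import status
    s=s or status.read_state()
    Rc=Ro.from_euler("xyz",s["eef_rot"]);Rt=Ro.from_euler("xyz",[np.pi,-np.radians(tilt),np.radians(yaw)])
    w=np.degrees((Rc.inv()*Rt).as_rotvec());x=Rc.inv().apply(np.array(pos)-s["ee_pos"])*1000
    print("pos",s["ee_pos"].round(4),"rpy",np.degrees(s["eef_rot"]).round(2),"F",s["ft_force"].round(1),"t",round(s["time"],2),"open",round(s["opening"],4),"q",s["joint_positions"].round(2))
    print("turn",w.round(2),"shift",x.round(1))
E
python3 -c "
from h import *
go([.56,-.045,.3],0,0)"
```

```text
pos [ 0.2016 -0.5649  0.2438] rpy [-179.92   -0.     19.64] F [ 0.8  0.4 -0.5] t 0.15 open 0.0878 q [-1.28  0.09  1.23 -0.    1.82 -0.06]
turn [-8.000e-02  1.000e-02  1.964e+01] shift [ 512.3 -369.3  -55.7]
```

>>> drive_tool(increments="0 0 2 25 -18 -6 100;0 0 4 56 -41 -12 100;0 0 6 90 -65 -18 100;0 0 8 122 -88 -24 100;0 0 10 154 -111 -30 100;0 0 12 186 -134 -36 100;0 0 14 218 -157 -42 100;0 0 16 250 -180 -48 100;0 0 18 282 -203 -52 100;0 0 19 314 -226 -55 100")

```text
time: 0.98
ee_pos: [0.4221, -0.2449, 0.3001]
eef_rot: [3.141, -0.001, 0.009]
ft_force: [-0.0, -0.0, 0.6]
opening: 0.0877
finger_force: 0.0
```

```bash
python3 -c "
from h import *
go([.56,-.045,.3],0,0)"
```

```text
pos [ 0.4221 -0.2449  0.3001] rpy [ 1.7998e+02 -3.0000e-02  5.3000e-01] F [-0.  -0.   0.6] t 0.98 open 0.0877 q [-0.6  -0.19  1.4  -0.    1.93  0.97]
turn [ 0.02 -0.03  0.53] shift [ 1.397e+02 -1.986e+02  1.000e-01]
```

>>> drive_tool(increments="0 0 0 19 -27 0 100;0 0 0 38 -54 0 100;0 0 0 57 -81 0 100;0 0 0 76 -108 0 100;0 0 0 95 -135 0 100;0 0 0 114 -162 0 100;0 0 0 130 -186 0 100;0 0 0 140 -199 0 100;0 0 0 140 -199 0 100;0 0 0 140 -199 0 100")

```text
time: 1.82
ee_pos: [0.5592, -0.0457, 0.2989]
eef_rot: [3.141, 0.002, 0.013]
ft_force: [-0.4, -1.2, -0.3]
opening: 0.0877
finger_force: 0.0
```

Run:
```python
from workcell import status, imaging
import cv2,pickle
from h import *
s=status.read_state();f=imaging.grab_frame("wrist");pickle.dump((s,f),open("b.pkl","wb"))
print(s["ee_pos"],s["eef_rot"],np.abs(s["qd"]).max())
cv2.imwrite("pics/b.png",cv2.resize(f["pixels"][:,:,::-1],(800,600)))
```

```text
[ 0.55923606 -0.04565685  0.29888088] [3.14149629e+00 1.62863013e-03 1.28251757e-02] 0.03149930576991649
```

View pics/b.png

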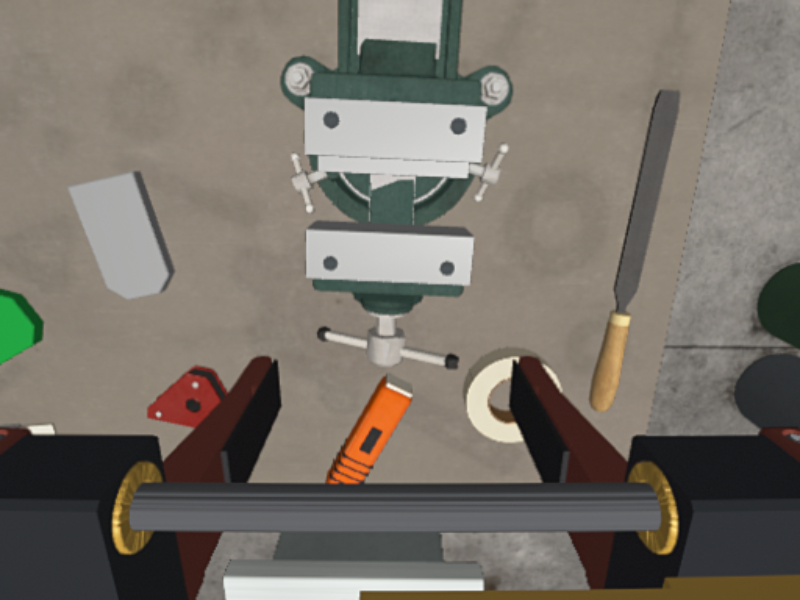

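The wrist view at 800×600 shows:
- Rear soft jaw top: corners (305,98), (487,108), (484,164), (306,153).
- Step: front edge from (319,171) to (468,178).
- Front jaw top: corners (308,230), (473,237), (471,286), (307,277).
- Plate at about (122,235), clipped end towards the camera's bottom.

The magnet and the file look clear of the path.

Run:
```python
import pickle,cv2
from h import *
s,f=pickle.load(open("b.pkl","rb"));p=f["pixels"]
k=.64
for n,(x0,x1,y0,y1),z,th in (("rear",(185,320,55,110),.161,175),("front",(185,320,142,190),.161,175),("plate",(40,120,105,195),.015,150)):
    m=np.zeros(p.shape[:2],bool);m[y0:y1,x0:x1]=p[y0:y1,x0:x1].min(2)>th
    c=max(blobs(m,15),key=cv2.contourArea)
    w=cast(f,c[:,0],z,s)[:,:2]
    r=cv2.minAreaRect((w*1000).astype(np.float32));print(n,np.round(cv2.boundingRect(c)),np.round(r[0],1),np.round(r[1],1),round(r[2],2))
    print(cv2.boxPoints(r).round(0).tolist())
print("rear lower",cast(f,np.array([[306,154.],[484,164.5]])*k,.161,s).round(4).tolist())
print("step edge",cast(f,np.array([[319,171.],[468,178]])*k,.114,s).round(4).tolist())
print("front up",cast(f,np.array([[308,230.],[473,237]])*k,.161,s).round(4).tolist())
print("front low",cast(f,np.array([[307,277.],[471,286]])*k,.161,s).round(4).tolist())
print(p[150,75],p[100,130],p[150,245])
```

```text
rear [195  63 117  47] [650.5 -43.7] [99.3 37.9] 89.27
[[631.0, -93.0], [669.0, -94.0], [670.0, 6.0], [632.0, 6.0]]
front [196 147 107  36] [582.5 -41.4] [98.4 29.1] 88.16
[[566.0, -90.0], [595.0, -91.0], [599.0, 7.0], [570.0, 8.0]]
plate [ 44 111  63  80] [564.  202.4] [108.1  60.3] 12.46
[[505.0, 220.0], [518.0, 161.0], [623.0, 185.0], [610.0, 243.0]]
rear lower [[0.6409, 0.0054, 0.161], [0.6366, -0.0944, 0.161]]
step edge [[0.6298, 0.0056, 0.114], [0.6266, -0.093, 0.114]]
front up [[0.5983, 0.006, 0.161], [0.5955, -0.0908, 0.161]]
front low [[0.5698, 0.0078, 0.161], [0.5655, -0.0915, 0.161]]
[171 171 170] [148 137 124] [216 216 214]
```

>>> drive_tool(increments="0 0 -6 -2 -20 0 100;0 0 -13 -5 -45 0 100;0 0 -20 -8 -75 0 100;0 0 -27 -11 -105 0 100;0 0 -34 -14 -135 0 100;0 0 -41 -17 -165 5 100;0 0 -48 -20 -195 20 100;0 0 -55 -23 -220 40 100;0 0 -62 -25 -235 60 100;0 0 -69 -26 -240 75 100")

```text
time: 2.7
ee_pos: [0.5297, 0.1943, 0.2231]
eef_rot: [-3.14, 0.0, 1.222]
ft_force: [0.4, -0.5, -0.7]
opening: 0.0878
finger_force: 0.0
```

>>> drive_tool(increments="0 0 -7 0 0 10 100;0 0 -14 0 0 20 100;0 0 -21 0 0 30 100;0 0 -28 0 0 40 100;0 0 -35 0 0 45 100;0 0 -42 0 0 50 100;0 0 -49 0 0 50 100;0 0 -56 0 0 50 100;0 0 -63 0 0 50 100;0 0 -70 0 0 50 100")

```text
time: 3.53
ee_pos: [0.5306, 0.1918, 0.1749]
eef_rot: [3.142, 0.001, 2.441]
ft_force: [-0.3, 0.3, -0.2]
opening: 0.0877
finger_force: 0.0
```

```bash
python3 -c "
from h import *
go([.532,.196,.17],0,192.5);go([.532,.196,.13],-20,192.5)"
```

```text
pos [0.5306 0.1918 0.1749] rpy [1.8000e+02 3.0000e-02 1.3987e+02] F [-0.3  0.3 -0.2] t 3.53 open 0.0877 q [ 0.29 -0.01  1.46 -0.    1.69 -0.58]
turn [-1.000e-02  3.000e-02 -5.263e+01] shift [1.6 4.1 4.9]
pos [0.5306 0.1918 0.1749] rpy [1.8000e+02 3.0000e-02 1.3987e+02] F [-0.3  0.3 -0.2] t 3.53 open 0.0877 q [ 0.29 -0.01  1.46 -0.    1.69 -0.58]
turn [ -9.19 -18.54 -52.08] shift [ 1.6  4.1 44.9]
```

>>> drive_tool(increments="-1 -2 -6 0 0 4 100;-2 -4 -12 0 1 8 100;-3 -6 -18 1 2 12 100;-4.2 -8.4 -24 1 2 18 100;-5.3 -10.7 -30 1 3 24 100;-6.3 -12.7 -36 1.6 4 30 100;-7.4 -15 -42 1.6 4 36 100;-8.4 -17 -48 1.6 4 42 100;-9.2 -18.5 -52 1.6 4 45 100;-9.2 -18.5 -52 1.6 4 45 100")

```text
time: 4.37
ee_pos: [0.531, 0.1956, 0.1285]
eef_rot: [-3.141, 0.348, -2.928]
ft_force: [-0.9, -0.3, 0.1]
opening: 0.0873
finger_force: 0.0
```

Run:
```python
from workcell import status, imaging
import cv2,pickle
from h import *
s=status.read_state();f=imaging.grab_frame("wrist");p=f["pixels"].copy()
m=(p.min(2)>145)&(np.ptp(p,axis=2)<12)
for c in blobs(m,1500):
    w=cast(f,c[:,0],.015,s)[:,:2]
    r=cv2.minAreaRect((w*1000).astype(np.float32));print(cv2.boundingRect(c),np.round(r[0],1),np.round(r[1],1),round(r[2],2))
    cv2.drawContours(p,[c],-1,(255,0,0),1)
# expected outline
u=np.array([.976,.216]);v=np.array([-.216,.976]);c0=np.array([.563,.2025])
q=np.array([[*(c0+a*u+b*v),.015] for a,b in((.055,.031),(.055,-.031),(-.04,-.031),(-.055,-.016),(-.055,.016),(-.04,.031))])
cv2.polylines(p,[project(f,q,s).round().astype(int)],True,(0,255,255),1)
cv2.imwrite("pics/c.png",cv2.resize(p[:,:,::-1],(800,600)))
go([.532,.1955,.026],-20,192.5)
```

```text
(215, 131, 75, 101) [562.7 203.1] [108.2  60.1] 12.27
pos [0.5314 0.1959 0.1294] rpy [ 179.94   19.91 -168.03] F [0.  0.1 0.5] t 4.42 open 0.0881 q [ 0.31 -0.29  1.83 -0.04  1.26 -1.46]
turn [-0.12 -0.09 -0.5 ] shift [34.7 -0.6 97.3]
```

View pics/c.png

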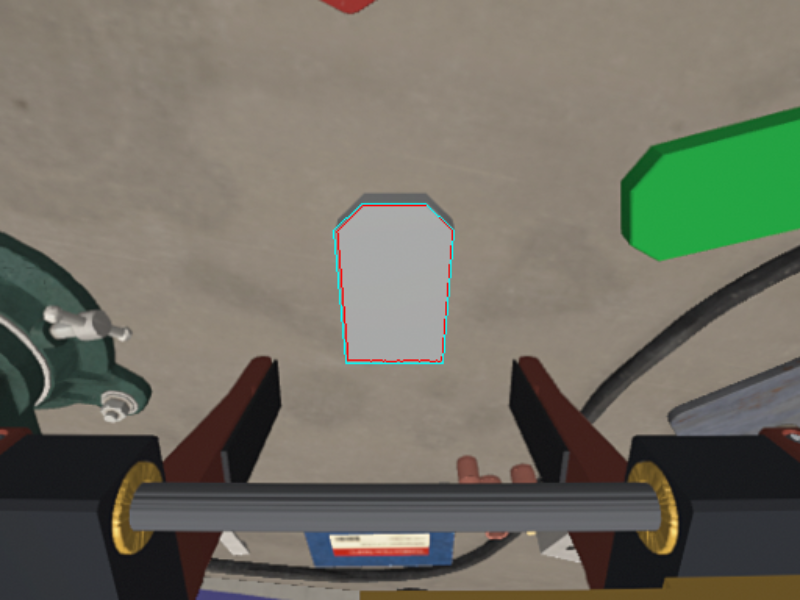

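The predicted outline (cyan) matches the plate at (345–453, 203–362), so the estimate holds. The magnet and the green look-alike are well clear. Descending.

>>> drive_tool(increments="0 0 -0.5 4 0 12 100;0 0 -0.5 9 0 26 100;0 0 -0.5 15 0 42 100;0 0 -0.5 20 0 56 100;0 0 -0.5 24 -0.6 68 100;0 0 -0.5 28 -0.6 78 100;0 0 -0.5 31 -0.6 86 100;0 0 -0.5 33 -0.6 92 100;0 0 -0.5 34.7 -0.6 97 100;0 0 -0.5 34.7 -0.6 97 100")

```text
time: 5.25
ee_pos: [0.5321, 0.1971, 0.0255]
eef_rot: [-3.139, 0.347, -2.92]
ft_force: [-1.2, 0.1, -0.4]
opening: 0.0876
finger_force: 0.0
```

>>> drive_tool(increments="0 0 0 0 0 0 80;0 0 0 0 0 0 70;0 0 0 0 0 0 60;0 0 0 0 0 0 50;0 0 0 0 0 0 40;0 0 0 0 0 0 40;0 0 0 0 0 0 40;0 0 0 0 0 0 40;0 0 0 0 0 0 40;0 0 0 0 0 0 40")

```text
time: 6.08
ee_pos: [0.5329, 0.1972, 0.0274]
eef_rot: [-3.139, 0.349, -2.92]
ft_force: [-2.0, -2.8, 6.1]
opening: 0.062
finger_force: 29.9
```

```bash
python3 -c "
from h import *
go([.532,.1955,.15],-20,192.5)"
```

```text
pos [0.5329 0.1972 0.0274] rpy [-179.86   20.02 -167.29] F [-2.  -2.8  6.1] t 6.08 open 0.062 q [ 0.31 -0.21  1.95 -0.04  1.06 -1.47]
turn [-0.06  0.02  0.2 ] shift [ -40.8   -1.7 -115.6]
```

>>> drive_tool(increments="0 0 0 -2 0 -6 40;0 0 0 -6 0 -18 40;0 0 0 -13 0 -36 40;0 0 0 -22 0 -60 40;0 3 0 -32 0 -87 40;0 7 0 -42 0 -116 40;0 11 0 -53 0 -145 40;0 15 0 -63 0 -173 40;0 18 0 -72 0 -198 40;0 20 0 -80 0 -220 40")

```text
time: 6.92
ee_pos: [0.5325, 0.198, 0.2616]
eef_rot: [-3.14, -0.005, -2.92]
ft_force: [0.6, -0.3, -2.2]
opening: 0.0616
finger_force: 29.9
```

```bash
python3 -c "
from h import *
go([.50,.15,.32],0,122);"
```

```text
pos [0.5325 0.198  0.2616] rpy [-179.92   -0.27 -167.32] F [ 0.6 -0.3 -2.2] t 6.92 open 0.0616 q [ 0.3   0.01  1.28 -0.    1.85 -1.5 ]
turn [-0.24 -0.19 70.68] shift [ 42.5 -39.7 -58.2]
```

>>> drive_tool(increments="0 0 5 2 -2 -4 40;0 0 11 5 -5 -10 40;0 0 18 10 -10 -18 40;0 0 25 15 -15 -26 40;0 0 32 20 -20 -34 40;0 0 39 25 -25 -40 40;0 0 46 30 -30 -46 40;0 0 53 36 -35 -52 40;0 0 60 40 -39 -58 40;0 0 67 42 -40 -58 40")

```text
time: 7.75
ee_pos: [0.4999, 0.1493, 0.3193]
eef_rot: [-3.14, 0.001, 2.187]
ft_force: [0.2, -0.3, -2.4]
opening: 0.0616
finger_force: 29.9
```

>>> drive_tool(increments="0 0 7 0 0 0 40;0 0 14 0 0 0 40;0 0 21 0 0 0 40;0 0 28 0 0 0 40;0 0 35 0 0 0 40;0 0 42 0 0 0 40;0 0 49 0 0 0 40;0 0 56 0 0 0 40;0 0 63 0 0 0 40;0 0 70 0 0 0 40")

```text
time: 8.58
ee_pos: [0.5001, 0.1499, 0.3176]
eef_rot: [-3.14, 0.003, 0.966]
ft_force: [0.2, 0.7, -3.0]
opening: 0.0615
finger_force: 29.9
```

```bash
python3 -c "
from h import *
go([.50,.10,.33],0,-2.1);go([.50,.1,.33],20,-2.1)"
```

```text
pos [0.5001 0.1499 0.3176] rpy [-179.93    0.19   55.35] F [ 0.2  0.7 -3. ] t 8.58 open 0.0615 q [ 0.23 -0.09  1.28 -0.    1.95  0.83]
turn [3.000e-02 2.100e-01 5.745e+01] shift [-41.1  28.3 -12.3]
pos [0.5001 0.1499 0.3176] rpy [-179.93    0.19   55.35] F [ 0.2  0.7 -3. ] t 8.58 open 0.0615 q [ 0.23 -0.09  1.28 -0.    1.95  0.83]
turn [-9.99 18.5  56.86] shift [-41.1  28.3 -12.3]
```

>>> drive_tool(increments="-1 2 6 -4 3 -1 40;-2 4 12 -8 6 -2 40;-3 6 18 -12 9 -4 40;-4 8 24 -16 12 -5 40;-5 10 30 -21 15 -6 40;-6.3 12 36 -26 18 -8 40;-7.5 14 42 -31 21 -9 40;-8.5 16 48 -35 24 -10 40;-9.6 18 54 -39 27 -12 40;-10 18.5 57 -41 28 -12 40")

```text
time: 9.42
ee_pos: [0.4995, 0.0998, 0.3302]
eef_rot: [-3.14, -0.352, -0.039]
ft_force: [0.9, 0.3, -2.9]
opening: 0.0617
finger_force: 29.9
```

```bash
python3 -c "
from h import *
go([.55,.02,.33],70,-2.1)"
```

```text
pos [0.4995 0.0998 0.3302] rpy [-179.9   -20.14   -2.25] F [ 0.9  0.3 -2.9] t 9.42 open 0.0617 q [ 0.18 -0.42  1.57 -0.07  1.65  1.77]
turn [ 2.000e-02  4.986e+01 -1.600e-01] shift [50.2 77.8 18.5]
```

```bash
cat >> h.py <<'E'
def plate_in_tool():
    Rt=Ro.from_euler("xyz",[np.pi,np.radians(20),np.radians(192.6)]).as_matrix()
    Rp=Ro.from_euler("z",192.5,degrees=True).as_matrix()
    o=np.array([.5629,.2027,.0075])-.055*Rp[:,0]
    q=Rt.T@(o-[.5329,.1972,.0274]);q[1]=0
    return q,Rt.T@Rp
SEAT=np.array([.6313,-.0442,.114]);VY=-2.1
def tcp_for(dz=0,dx=0,dy=0):   # TCP with plate above the seat
    q,_=plate_in_tool();Rv=Ro.from_euler("z",VY,degrees=True)
    R=Ro.from_euler("xyz",[np.pi,-np.radians(70),np.radians(VY)])
    return SEAT+Rv.apply([dx,dy,dz])-R.apply(q)
E
python3 -c "
from h import *
print(plate_in_tool());print(tcp_for(),tcp_for(.08))
go([.55,.02,.33],70,-2.1)"
```

```text
(array([-0.0735161 ,  0.        ,  0.04793481]), array([[ 9.39691190e-01,  1.64007219e-03, -3.42020143e-01],
       [ 1.74532837e-03, -9.99998477e-01,  1.11022302e-16],
       [-3.42019622e-01, -5.96937458e-04, -9.39692621e-01]]))
[ 0.61141336 -0.04347079  0.19947721] [ 0.61141336 -0.04347079  0.27947721]
pos [0.4995 0.0998 0.3302] rpy [-179.9   -20.14   -2.25] F [ 0.9  0.3 -2.9] t 9.42 open 0.0617 q [ 0.18 -0.42  1.57 -0.07  1.65  1.77]
turn [ 2.000e-02  4.986e+01 -1.600e-01] shift [50.2 77.8 18.5]
```

>>> drive_tool(increments="0 5 0 4 7 2 40;0 10 0 9 14 4 40;0 15 0 14 21 6 40;0 20 0 19 29 8 40;0 25 0 24 37 10 40;0 30 0 29 45 12 40;0 35 0 34 53 14 40;0 40 0 39 61 16 40;0 45 0 44 69 18 40;0 50 0 50 78 18 40")

```text
time: 10.25
ee_pos: [0.5892, 0.0255, 0.332]
eef_rot: [3.138, -1.208, -0.036]
ft_force: [0.9, 0.9, -3.5]
opening: 0.0617
finger_force: 30.0
```

```bash
python3 -c "
from h import *
go(tcp_for(.09,-.012),70,-2.1)"
```

```text
pos [0.5892 0.0255 0.332 ] rpy [179.81 -69.24  -2.04] F [ 0.9  0.9 -3.5] t 10.25 open 0.0617 q [ 0.01 -0.85  2.17 -0.08  0.62  1.66]
turn [0.13 0.76 0.02] shift [-35.2  68.   27.1]
```

>>> drive_tool(increments="0 0 0 -3 6 3 40;0 0 0 -6 13 6 40;0 0 0 -10 21 9 40;0 0.5 0 -14 29 12 40;0 0.8 0 -18 37 15 40;0 0.8 0 -22 45 18 40;0 0.8 0 -26 53 21 40;0 0.8 0 -30 61 24 40;0 0.8 0 -35 68 27 40;0 0.8 0 -35 68 27 40")

```text
time: 11.08
ee_pos: [0.5986, -0.0439, 0.2876]
eef_rot: [3.14, -1.216, -0.039]
ft_force: [-0.0, 0.2, -3.6]
opening: 0.0615
finger_force: 30.0
```

Run:
```python
from workcell import status, imaging
import cv2,pickle
from h import *
s=status.read_state();go(tcp_for(.02,-.006),70,VY)
R=Ro.from_euler("xyz",s["eef_rot"]).as_matrix();q,Rp=plate_in_tool()
o=s["ee_pos"]+R@q;RP=R@Rp;print("plate o",o,"seat rel",o-SEAT,"axes x",RP[:,0].round(3),"z",RP[:,2].round(3))
pts=np.array([[a,b,c] for c in(.0075,-.0075) for a,b in((0,.031),(0,-.031),(.095,-.031),(.11,-.016),(.11,.016),(.095,.031))])@RP.T+o
im=[]
for n in("side","top"):
    f=imaging.grab_frame(n);pickle.dump(f,open(f"d_{n}.pkl","wb"));p=f["pixels"].copy()
    g=cv2.resize(p,None,fx=4,fy=4,interpolation=cv2.INTER_CUBIC)
    for k,col in((0,(255,0,0)),(6,(0,255,255))):
        cv2.polylines(g,[(project(f,pts[k:k+6])*4+1.5).round().astype(int)],True,col,1)
    ce=(project(f,SEAT)[0]*4).astype(int);im.append(g[ce[1]-360:ce[1]+240,ce[0]-200:ce[0]+200])
cv2.imwrite("pics/d.png",np.hstack(im)[:,:,::-1])
```

```text
pos [ 0.5986 -0.0439  0.2876] rpy [179.93 -69.68  -2.21] F [-0.   0.2 -3.6] t 11.08 open 0.0615 q [-0.22 -0.83  2.24  0.34  0.54  1.21]
turn [ 0.18  0.32 -0.04] shift [-61.6  -1.   30. ]
plate o [ 0.61802207 -0.04472784  0.20204508] seat rel [-0.01327793 -0.00052784  0.08804508] axes x [ 0.006 -0.002  1.   ] z [-0.999  0.04   0.006]
```

View pics/d.png

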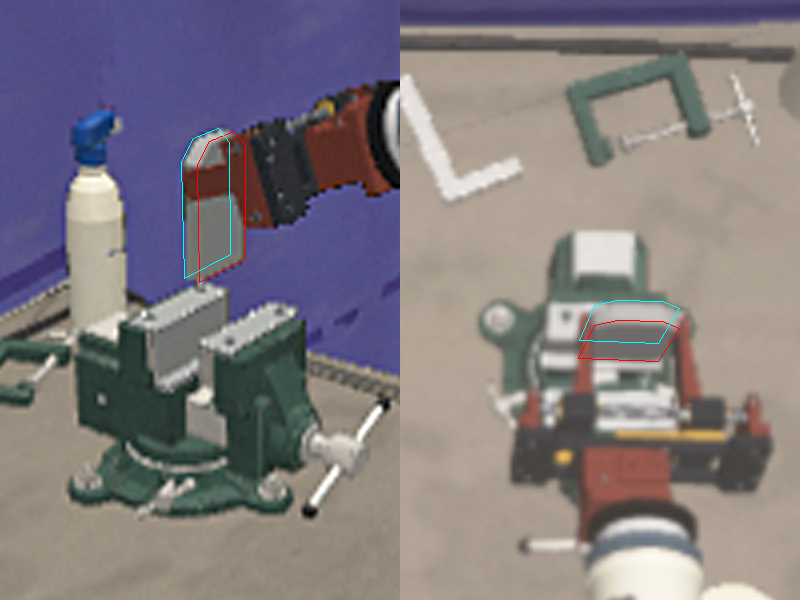

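The picture shows the plate upright with its clipped end up. In the side view it runs from about (185,130) to (245,285), close to the predicted outline, and it sits over the gap in front of the rear jaw. Lowering it into the gap.

>>> drive_tool(increments="0 0 0 -5 0 2 40;0.1 0 0 -11 0 5 40;0.1 0.1 0 -17 0 8 40;0.1 0.1 0 -24 -0.5 11 40;0.1 0.2 0 -31 -0.5 14 40;0.2 0.3 0 -38 -1 18 40;0.2 0.3 0 -45 -1 22 40;0.2 0.3 0 -52 -1 26 40;0.2 0.3 0 -58 -1 29 40;0.2 0.3 0 -61.6 -1 30 40")

```text
time: 12.02
ee_pos: [0.6063, -0.0426, 0.2223]
eef_rot: [3.141, -1.226, -0.035]
ft_force: [-0.2, -0.0, -3.0]
opening: 0.0616
finger_force: 30.0
```

Run:
```python
from workcell import status, imaging
import cv2,pickle
from h import *
s=status.read_state();go(tcp_for(.003,-.001),70,VY)
R=Ro.from_euler("xyz",s["eef_rot"]).as_matrix();q,Rp=plate_in_tool()
o=s["ee_pos"]+R@q;RP=R@Rp;print("plate o",o,"seat rel",o-SEAT,"axes x",RP[:,0].round(3),"z",RP[:,2].round(3))
pts=np.array([[a,b,c] for c in(.0075,-.0075) for a,b in((0,.031),(0,-.031),(.095,-.031),(.11,-.016),(.11,.016),(.095,.031))])@RP.T+o
Rv=Ro.from_euler("z",VY,degrees=True)
rear=SEAT+Rv.apply([[.0075,.05,.047],[.0075,-.05,.047],[-.0035,.05,0],[-.0035,-.05,0]])
im=[]
for n in("side","wrist"):
    f=imaging.grab_frame(n);p=f["pixels"].copy();k=5 if n=="side" else 2
    g=cv2.resize(p,None,fx=k,fy=k,interpolation=cv2.INTER_CUBIC)
    for j,col in((0,(255,0,0)),(6,(0,255,255))):
        cv2.polylines(g,[(project(f,pts[j:j+6],s)*k+k/2).round().astype(int)],True,col,1)
    for j in(0,2):cv2.polylines(g,[(project(f,rear[j:j+2],s)*k+k/2).round().astype(int)],False,(255,255,0),1)
    ce=(project(f,SEAT+[0,0,.05],s)[0]*k).astype(int) if n=="side" else np.array([512,384])
    im.append(g[max(0,ce[1]-300):ce[1]+300,max(0,ce[0]-200):ce[0]+200])
    print(im[-1].shape)
h=min(i.shape[0] for i in im)
cv2.imwrite("pics/e.png",np.hstack([i[:h] for i in im])[:,:,::-1])
```

```text
pos [ 0.6063 -0.0426  0.2223] rpy [179.97 -70.26  -2.03] F [-0.2 -0.  -3. ] t 12.02 open 0.0616 q [-0.22 -0.78  2.34  0.46  0.4   1.08]
turn [-0.04 -0.26  0.02] shift [-17.2   0.7  10.6]
plate o [ 0.6265587  -0.04331527  0.13687897] seat rel [-0.0047413   0.00088473  0.02287897] axes x [-0.005 -0.001  1.   ] z [-0.999  0.036 -0.005]
(600, 400, 3)
(600, 400, 3)
```

View pics/e.png

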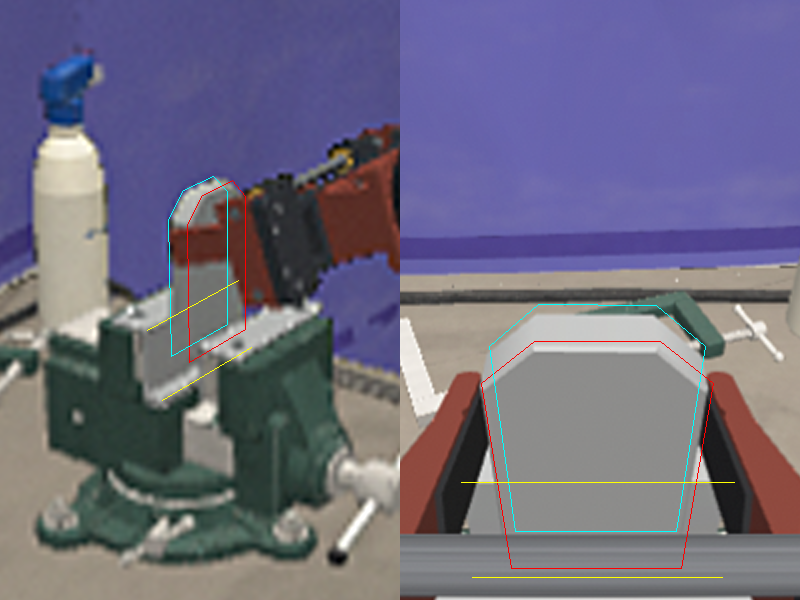

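The wrist view shows the plate centred between the fingers. Its top edge is about 5 px lower than predicted, which is roughly 2 mm, and it matches sideways. The square end is below the jaw tops and in front of the rear face. I'll lower it in small steps and watch the force.

>>> drive_tool(increments="0 0 0 -2 0 1 40;0 0 0 -4 0 2 40;0 0 0 -6 0.3 3.3 40;0 -0.2 0 -8 0.5 4.6 40;0 -0.2 0 -10 0.5 6 40;0 -0.2 0 -12 0.7 7 40;0 -0.2 0 -13.5 0.7 8 40;0 -0.2 0 -14.5 0.7 8.7 40;0 -0.2 0 -14.5 0.7 8.7 40;0 -0.2 0 -14.5 0.7 8.7 40")

```text
time: 12.95
ee_pos: [0.6097, -0.0434, 0.2075]
eef_rot: [3.14, -1.225, -0.035]
ft_force: [0.4, 0.5, -3.4]
opening: 0.0615
finger_force: 30.0
```

```bash
cat > st.py <<'E'
from workcell import status
from h import *
s=status.read_state();go(tcp_for(0,0),70,VY,s)
R=Ro.from_euler("xyz",s["eef_rot"]).as_matrix();q,Rp=plate_in_tool()
print("seat rel mm",((s["ee_pos"]+R@q-SEAT)*1000).round(1))
E
python3 st.py
```

```text
pos [ 0.6097 -0.0434  0.2075] rpy [179.92 -70.17  -1.98] F [ 0.4  0.5 -3.4] t 12.95 open 0.0615 q [-0.22 -0.75  2.35  0.5   0.37  1.04]
turn [-0.03 -0.17  0.04] shift [-7.  -0.   4.4]
seat rel mm [-1.5 -0.   8.1]
```

>>> drive_tool(increments="0 0 0 0.07 0 0.2 40;0 0 0 0.14 0 0.4 40;0 0 0 0.2 0 0.6 40;0 0 0 0.27 0 0.8 40;0 0 0 0.34 0 1 40;0 0 0 0.4 0 1.2 40;0 0 0 0.5 0 1.4 40;0 0 0 0.6 0 1.6 40;0 0 0 0.7 0 1.9 40;0 0 0 0.7 0 1.9 40")

```text
time: 13.78
ee_pos: [0.6117, -0.0435, 0.2077]
eef_rot: [3.14, -1.225, -0.034]
ft_force: [-0.4, -0.1, -2.2]
opening: 0.062
finger_force: 30.0
```

```bash
python3 st.py
```

```text
pos [ 0.6117 -0.0435  0.2077] rpy [179.9  -70.17  -1.97] F [-0.4 -0.1 -2.2] t 13.78 open 0.062 q [-0.22 -0.74  2.34  0.5   0.36  1.04]
turn [-0.03 -0.17  0.05] shift [-7.8 -0.1  2.5]
seat rel mm [ 0.5 -0.1  8.3]
```

>>> drive_tool(increments="0 0 0 0.07 0 0.2 40;0 0 0 0.14 0 0.4 40;0 0 0 0.2 0 0.6 40;0 0 0 0.27 0 0.8 40;0 0 0 0.34 0 1 40;0 0 0 0.4 0 1.2 40;0 0 0 0.5 0 1.4 40;0 0 0 0.5 0 1.4 40;0 0 0 0.5 0 1.4 40;0 0 0 0.5 0 1.4 40")

```text
time: 14.62
ee_pos: [0.6132, -0.0435, 0.2081]
eef_rot: [3.14, -1.225, -0.035]
ft_force: [-6.1, 0.9, -0.7]
opening: 0.0615
finger_force: 30.0
```

```bash
python3 st.py
```

```text
pos [ 0.6132 -0.0435  0.2081] rpy [179.93 -70.2   -1.98] F [-6.1  0.9 -0.7] t 14.62 open 0.0615 q [-0.22 -0.74  2.34  0.5   0.36  1.04]
turn [-0.04 -0.2   0.04] shift [-8.7  0.1  1.2]
seat rel mm [ 2.1 -0.   8.7]
```

The plate touched the rear jaw (−6 N) about 2 mm past my estimate. I'll back off slightly and lower.

>>> drive_tool(increments="0 0 0 -0.1 0 -0.4 40;0 0 0 -1.1 0 0 40;0 0 0 -2 0 0.3 40;0 0 0 -3 0 0.7 40;0 0 0 -3.5 0 0.9 40;0 0 0 -4 0 1 40;0 0 0 -4.5 0 1.2 40;0 0 0 -5 0 1.4 40;0 0 0 -5 0 1.4 40;0 0 0 -5 0 1.4 40")

```text
time: 15.45
ee_pos: [0.6128, -0.0436, 0.2023]
eef_rot: [3.14, -1.224, -0.035]
ft_force: [-2.3, -0.5, -2.5]
opening: 0.0614
finger_force: 30.0
```

```bash
python3 st.py
```

```text
pos [ 0.6128 -0.0436  0.2023] rpy [179.92 -70.15  -1.98] F [-2.3 -0.5 -2.5] t 15.45 open 0.0614 q [-0.22 -0.73  2.35  0.52  0.35  1.02]
turn [-0.03 -0.15  0.04] shift [-3.1 -0.1 -0.3]
seat rel mm [ 1.6 -0.1  2.9]
```

>>> drive_tool(increments="0 0 0 -0.4 0 0.1 40;0 0 0 -0.7 0 0.2 40;0 0 0 -1 0 0.3 40;0 0 0 -1.3 0 0.4 40;0 0 0 -1.6 0 0.5 40;0 0 0 -1.9 0 0.6 40;0 0 0 -2.2 0 0.7 40;0 0 0 -2.2 0 0.7 40;0 0 0 -2.2 0 0.7 40;0 0 0 -2.2 0 0.7 40")

```text
time: 16.28
ee_pos: [0.6129, -0.0436, 0.2012]
eef_rot: [3.14, -1.226, -0.034]
ft_force: [-6.7, 0.3, 0.7]
opening: 0.0616
finger_force: 30.0
```

```bash
python3 st.py
```

```text
pos [ 0.6129 -0.0436  0.2012] rpy [179.88 -70.26  -1.95] F [-6.7  0.3  0.7] t 16.28 open 0.0616 q [-0.22 -0.73  2.35  0.52  0.35  1.01]
turn [-0.02 -0.26  0.05] shift [-2.1 -0.  -0.8]
seat rel mm [ 1.8 -0.2  1.8]
```

>>> drive_tool(increments="0 0 0 -0.2 0 -0.5 40;0 0 0 -0.4 0 -0.4 40;0 0 0 -0.6 0 -0.3 40;0 0 0 -0.9 0 -0.2 40;0 0 0 -1.2 0 -0.1 40;0 0 0 -1.2 0 -0.1 40;0 0 0 -1.2 0 -0.1 40;0 0 0 -1.2 0 -0.1 40;0 0 0 -1.2 0 -0.1 40;0 0 0 -1.2 0 -0.1 40")

```text
time: 17.12
ee_pos: [0.6126, -0.0436, 0.2011]
eef_rot: [3.14, -1.228, -0.034]
ft_force: [-3.4, 2.1, 5.1]
opening: 0.0619
finger_force: 30.0
```

Run:
```python
exec(open("st.py").read())
from workcell import imaging
import cv2
f=imaging.grab_frame("side");p=f["pixels"];k=6
g=cv2.resize(p,None,fx=k,fy=k,interpolation=cv2.INTER_CUBIC)
ce=(project(f,SEAT+[0,0,.05],s)[0]*k).astype(int)
cv2.imwrite("pics/f.png",g[ce[1]-300:ce[1]+300,ce[0]-300:ce[0]+300,::-1])
```

```text
pos [ 0.6126 -0.0436  0.2011] rpy [179.89 -70.35  -1.96] F [-3.4  2.1  5.1] t 17.12 open 0.0619 q [-0.22 -0.73  2.35  0.53  0.34  1.01]
turn [-0.01 -0.35  0.05] shift [-1.9 -0.1 -0.6]
seat rel mm [ 1.7 -0.2  1.7]
```

View pics/f.png

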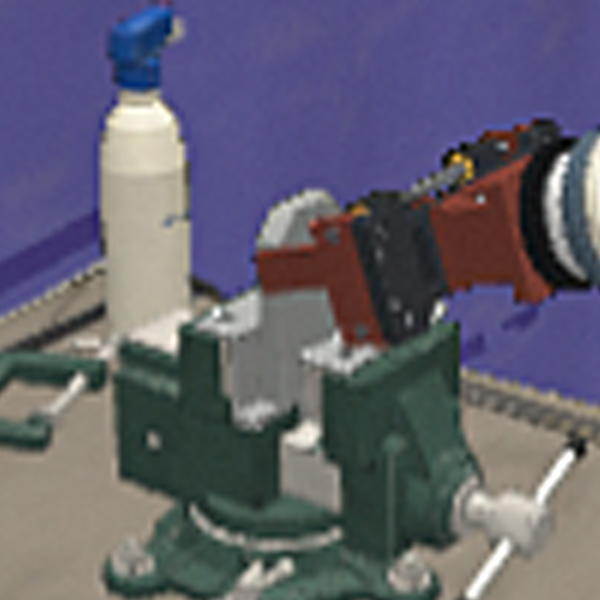

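The side view shows the plate standing on the step against the rear jaw, clipped end up, with its base at about (255,415). Fz rose without further descent, so it is seated. I'll relieve the load and release.

>>> drive_tool(increments="0 0 0 0.6 0 -0.2 40;0 0 0 1 0 -0.3 40;0 0 0 1 0 -0.3 68;0 0 0 1 0 -0.3 71;0 0 0 1 0 -0.3 74;0 0 0 1 0 -0.3 78;0 0 0 1 0 -0.3 82;0 0 0 1 0 -0.3 88;0 0 0 1 0 -0.3 95;0 0 0 1 0 -0.3 100")

```text
time: 18.0
ee_pos: [0.6122, -0.0436, 0.1998]
eef_rot: [3.14, -1.224, -0.035]
ft_force: [-0.2, 0.2, 0.4]
opening: 0.0859
finger_force: 0.0
```

Run:
```python
exec(open("st.py").read())
from workcell import imaging
import cv2
f=imaging.grab_frame("wrist")
cv2.imwrite("pics/g.png",f["pixels"][:,:,::-1])
go([.605,-.0436,.215],30,VY)
```

```text
pos [ 0.6122 -0.0436  0.1998] rpy [179.92 -70.14  -1.99] F [-0.2  0.2  0.4] t 18.0 open 0.0859 q [-0.22 -0.73  2.35  0.52  0.35  1.01]
turn [-0.02 -0.14  0.04] shift [-0.5 -0.1 -0.6]
seat rel mm [ 1.  -0.2  0.3]
pos [ 0.6122 -0.0436  0.1999] rpy [179.91 -70.15  -1.98] F [-0.4  0.2 -0.1] t 18.05 open 0.0871 q [-0.22 -0.73  2.35  0.52  0.35  1.01]
turn [-1.000e-02 -4.015e+01  5.000e-02] shift [ 11.8   0.3 -11.9]
```

View pics/g.png

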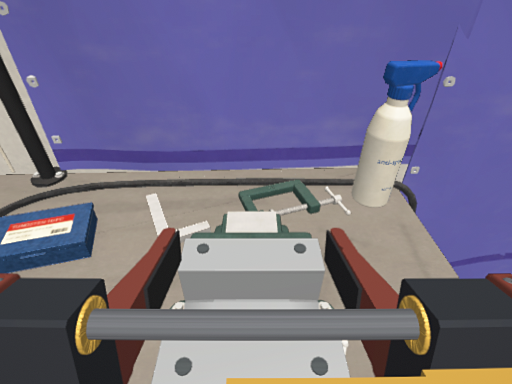

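The plate is missing from the wrist view, where I can see the rear jaw's bare face. It has moved since release, so I'll look at the side and top views.

Run:
```python
from workcell import imaging,status
from h import *
import cv2
im=[]
for n,k in(("side",5),("top",5)):
    f=imaging.grab_frame(n);g=cv2.resize(f["pixels"],None,fx=k,fy=k,interpolation=cv2.INTER_CUBIC)
    ce=(project(f,SEAT+[0,0,-.02])[0]*k).astype(int);im.append(g[ce[1]-300:ce[1]+300,ce[0]-200:ce[0]+200])
cv2.imwrite("pics/i.png",np.hstack(im)[:,:,::-1])
print(status.read_state()["time"])
```

```text
18.15
```

View pics/i.png

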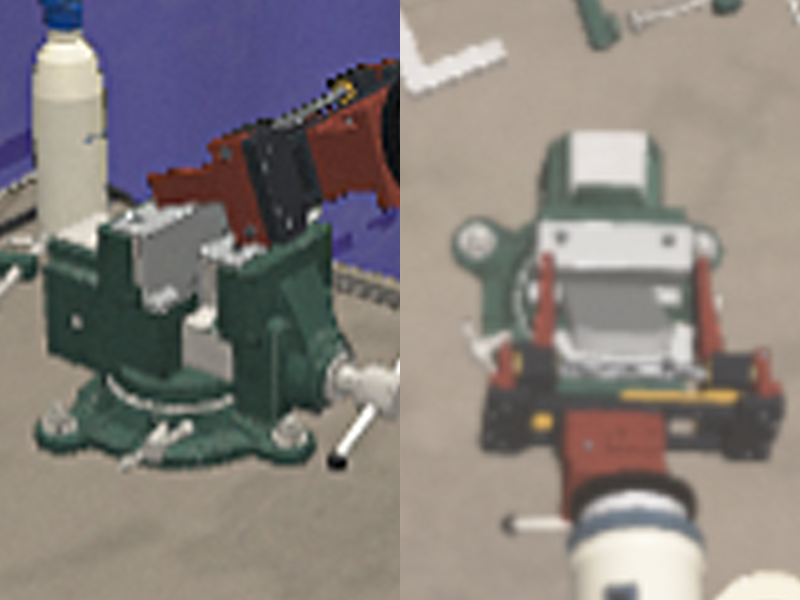

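The plate no longer stands above the jaws. The side view at (150–230,170–200) shows the fingers empty. The top view shows a grey face at (565–665, 280–345) between the jaws, so it has tipped or dropped into the gap after release. My seating judgement was wrong. All 10 pictures are used, so from here I work from numbers. First I'll lift the arm clear.

>>> drive_tool(increments="0 -3 0 3 0 -3 100;0 -8 0 8 0 -8 100;0 -14 0 14 0 -14 100;0 -20 0 22 0 -22 100;0 -25 0 32 0 -32 100;0 -30 0 44 0 -44 100;0 -34 0 56 0 -58 100;0 -37 0 66 0 -72 100;0 -39 0 74 0 -84 100;0 -40 0 80 0 -92 100")

```text
time: 18.98
ee_pos: [0.5531, -0.0414, 0.3091]
eef_rot: [3.141, -0.527, -0.035]
ft_force: [0.2, -0.2, 0.0]
opening: 0.0877
finger_force: 0.0
```

Run:
```python
from workcell import imaging,status
from h import *
import cv2,pickle
s=status.read_state();go([.5,-.045,.31],10,VY,s)
# difference vs start in top & side, limited to the vise area
a=pickle.load(open("a.pkl","rb"))
for n in("top","side"):
    f=imaging.grab_frame(n);pickle.dump(f,open(f"j_{n}.pkl","wb"))
    d=np.abs(f["pixels"].astype(int)-a[n]["pixels"]).max(2)>30
    ce=project(f,SEAT+[-.01,0,-.02])[0].astype(int);m=np.zeros_like(d);r=28
    m[ce[1]-r:ce[1]+r,ce[0]-r:ce[0]+r]=d[ce[1]-r:ce[1]+r,ce[0]-r:ce[0]+r]
    for c in blobs(m,12):
        q=cv2.approxPolyDP(c,1.5,True)[:,0];print(n,cv2.contourArea(c),q.tolist(),f["pixels"][tuple(c[:,0].mean(0).astype(int)[::-1])])
```

```text
pos [ 0.5531 -0.0414  0.3091] rpy [179.94 -30.21  -2.03] F [ 0.2 -0.2  0. ] t 18.98 open 0.0877 q [-0.18 -0.47  1.69  0.07  1.4   1.44]
turn [  0.03 -20.21   0.06] shift [-45.3   5.5 -27.4]
top 74.0 [[286, 170], [285, 183], [294, 183], [290, 173]] [83 81 82]
top 700.5 [[286, 161], [289, 160], [291, 162], [289, 164], [291, 168], [302, 169], [306, 172], [305, 183], [312, 183], [311, 178], [315, 176], [317, 177], [313, 181], [316, 182], [318, 180], [316, 176], [320, 174], [324, 178], [322, 181], [326, 182], [323, 183], [331, 183], [331, 172], [329, 171], [331, 170], [331, 164], [323, 165], [322, 161], [312, 160], [315, 155], [310, 155], [309, 160], [306, 159], [315, 160], [315, 162], [305, 163], [302, 161], [309, 153], [315, 153], [314, 151], [297, 151], [296, 153], [300, 154], [298, 158], [291, 159], [289, 157]] [111  79  71]
side 95.0 [[270, 133], [260, 133], [256, 137], [260, 145], [265, 142]] [152 153 150]
```

Run:
```python
from h import *
import pickle
go([.5592,-.0457,.2989],0,.73)
f=pickle.load(open("j_side.pkl","rb"))
Rv=Ro.from_euler("z",VY,degrees=True)
for nm,o in(("rear top L",[.0095,.05,.047]),("rear top R",[.0095,-.05,.047]),("frontjaw face L",[-.033,.05,.047]),("frontjaw face R",[-.033,-.05,.047]),("step L",[-.0015,.05,0]),("step mid",[-.0015,0,0]),("seat top mid",[0,0,.11])):print(nm,project(f,SEAT+Rv.apply(o)).round(1))
p=f["pixels"]
for y in range(128,160,2):print(y,*p[y,236:276:2].mean(1).astype(int))
```

```text
pos [ 0.5535 -0.0414  0.3096] rpy [179.93 -30.4   -2.01] F [ 0.1 -0.2  0.6] t 19.08 open 0.088 q [-0.18 -0.47  1.69  0.07  1.4   1.44]
turn [  0.8  -30.39  -2.7 ] shift [-0.3  4.1 12.2]
rear top L [[239.7 146.6]]
rear top R [[258.  136.6]]
frontjaw face L [[250.3 149.9]]
frontjaw face R [[268.3 139.5]]
step L [[242.8 160.5]]
step mid [[251.9 155.1]]
seat top mid [[251.2 124.1]]
128 103 102 102 102 100 101 102 97 97 97 99 96 97 100 100 97 100 104 102 102
130 103 103 99 103 100 101 99 97 99 98 100 98 100 95 129 195 124 99 99 103
132 102 103 102 102 102 100 99 99 98 97 98 97 83 210 208 195 188 83 102 100
134 104 101 101 104 100 99 98 96 94 94 97 87 217 213 210 155 80 73 100 102
136 105 102 101 102 101 96 107 97 142 160 122 196 195 201 86 89 83 103 100 102
138 80 108 102 99 108 152 191 190 190 192 106 168 186 89 89 92 105 100 99 100
140 64 68 108 152 192 184 185 188 173 108 112 110 91 86 86 69 138 139 115 93
142 138 142 194 183 183 185 170 90 113 115 112 102 87 82 194 193 187 124 148 220
144 193 117 153 186 180 132 108 113 115 114 111 82 102 157 183 181 184 193 174 84
146 116 193 180 141 104 111 113 115 113 111 65 159 190 184 181 186 180 121 82 87
148 46 136 114 113 115 116 115 111 106 141 193 180 185 182 200 161 84 82 103 53
150 49 124 116 114 114 115 115 112 217 202 188 101 171 164 118 80 88 65 50 50
152 50 98 120 113 113 114 113 115 127 115 138 172 126 79 86 81 56 52 52 59
154 50 99 121 114 115 113 113 109 121 109 58 61 85 80 68 56 54 56 71 72
156 50 90 121 113 110 111 114 84 130 110 45 51 49 46 55 54 72 72 71 68
158 53 53 136 128 168 170 106 92 122 121 47 52 55 55 58 55 73 71 73 71
```

>>> drive_tool(increments="0 -3 0 0 0 0 100;0 -6 0 0 0 0 100;0 -10 0 0 1 0 100;0 -14 0 0 2 1 100;0 -18 0 0 3 2 100;0 -22 0 1 4 3 100;0 -26 0 1 4 3 100;0 -30 0 1 4 3 100;0 -30 0 1 4 3 100;0 -30 0 1 4 3 100")

```text
time: 19.92
ee_pos: [0.5558, -0.0454, 0.3023]
eef_rot: [3.141, -0.002, -0.036]
ft_force: [-0.3, 0.4, 0.4]
opening: 0.0881
finger_force: 0.0
```

Run:
```python
from h import *
go([.5592,-.0457,.2989],0,.73)
```

```text
pos [ 0.5558 -0.0454  0.3023] rpy [ 1.7999e+02 -1.0000e-01 -2.0500e+00] F [-0.3  0.4  0.4] t 19.92 open 0.0881 q [-0.14 -0.01  1.23  0.    1.92  1.46]
turn [ 0.01 -0.1  -2.78] shift [3.4 0.1 3.4]
```

>>> drive_tool(increments="0 0 -1 1 0 1 100;0 0 -2 2 0 2 100;0 0 -2.8 3.4 0 3.4 100;0 0 -2.8 3.4 0 3.4 100;0 0 -2.8 3.4 0 3.4 100;0 0 -2.8 3.4 0 3.4 100;0 0 -2.8 3.4 0 3.4 100;0 0 -2.8 3.4 0 3.4 100;0 0 -2.8 3.4 0 3.4 100;0 0 -2.8 3.4 0 3.4 100")

```text
time: 20.75
ee_pos: [0.5585, -0.0455, 0.3012]
eef_rot: [3.141, -0.003, 0.013]
ft_force: [0.3, 0.2, 0.2]
opening: 0.0878
finger_force: 0.0
```

Run:
```python
from workcell import imaging,status
from h import *
import cv2,pickle
s=status.read_state();f=imaging.grab_frame("wrist");pickle.dump((s,f),open("k.pkl","wb"))
s0,f0=pickle.load(open("b.pkl","rb"));print(s["ee_pos"]-s0["ee_pos"],np.degrees(s["eef_rot"]-s0["eef_rot"]))
p=f["pixels"];d=np.abs(p.astype(int)-f0["pixels"]).max(2)>25
d[215:]=0
d=cv2.morphologyEx(d.astype(np.uint8),cv2.MORPH_OPEN,np.ones((3,3)))
for c in blobs(d,40):
    q=cv2.approxPolyDP(c,2,True)[:,0];print(cv2.contourArea(c),cv2.boundingRect(c),q.tolist(),p[tuple(c[:,0].mean(0).astype(int)[::-1])])
for y in range(50,190,5):print(y,*p[y,180:330:6].mean(1).astype(int))
print("was")
for y in range(95,150,5):print(y,*f0["pixels"][y,180:330:6].mean(1).astype(int))
```

```text
[-0.00069154  0.0001118   0.00226964] [-0.03365353 -0.26975021  0.00808103]
3359.0 (45, 110, 67, 81) [[89, 110], [86, 110], [85, 114], [84, 111], [45, 119], [68, 183], [80, 190], [100, 187], [106, 174], [111, 174]] [146 137 124]
5605.5 (211, 101, 76, 91) [[221, 101], [220, 109], [225, 110], [221, 113], [226, 119], [235, 123], [237, 116], [240, 121], [237, 125], [236, 142], [235, 129], [218, 118], [217, 134], [228, 141], [215, 142], [215, 146], [223, 147], [213, 148], [212, 178], [228, 190], [269, 191], [284, 181], [285, 177], [282, 175], [286, 173], [286, 152], [273, 150], [285, 149], [284, 145], [273, 143], [284, 136], [283, 119], [278, 118], [282, 112], [282, 104]] [124 125 124]
50 83 195 202 151 81 81 79 81 82 82 79 77 74 73 72 63 57 65 65 64 67 80 171 182 76
55 88 164 192 120 82 81 81 87 82 87 83 81 80 83 82 82 83 83 79 80 83 73 192 200 149
60 136 78 175 102 84 84 83 84 80 87 86 81 86 82 85 84 81 84 79 80 82 75 178 176 129
65 134 89 71 197 198 198 201 202 199 199 191 177 162 107 77 87 77 75 77 80 82 70 182 191 69
70 138 138 124 197 196 199 199 198 198 200 200 201 201 202 203 203 
[... 2743 characters left out ...]
06 212 214 214 215 216 215 216 217 140 200 200 191 137
115 132 143 185 153 108 75 44 145 84 75 200 202 195 109 128 81 81 151 37 59 71 127 163 153 133
120 133 135 183 122 134 78 70 54 77 78 186 80 83 82 91 83 94 63 73 69 134 123 130 135 132
125 137 133 131 115 135 76 72 74 64 136 80 83 84 82 87 137 69 58 71 67 133 200 133 132 134
130 134 133 135 167 134 137 69 77 74 42 83 84 82 81 100 46 64 73 65 137 133 130 133 134 136
135 133 135 135 202 135 135 140 73 79 77 83 81 82 81 108 79 80 76 137 135 134 133 132 134 130
140 138 138 137 137 128 129 135 140 79 77 81 81 82 83 100 81 78 135 134 134 133 135 135 131 126
145 134 135 136 76 76 77 77 78 79 80 79 80 80 79 80 80 79 80 90 101 138 133 132 135 125
```

The plate has tipped forward. Its square end is still near the rear jaw and its clipped end leans over the front jaw. Next I'll get its pose from the face corners in this wrist frame.

```bash
cat > pose.py <<'E'
from h import *
import pickle
def facepoly(p,lo,hi,box):
    x0,x1,y0,y1=box
    m=np.zeros(p.shape[:2],bool);g=p.astype(int)
    m[y0:y1,x0:x1]=((g.min(2)>=lo)&(g.max(2)<=hi)&(np.ptp(g,axis=2)<8))[y0:y1,x0:x1]
    m=cv2.morphologyEx(m.astype(np.uint8),cv2.MORPH_CLOSE,np.ones((3,3)));m=cv2.morphologyEx(m,cv2.MORPH_OPEN,np.ones((5,5)))
    c=max(blobs(m,100),key=cv2.contourArea)
    return c,cv2.approxPolyDP(c,2.5,True)[:,0]
if __name__=="__main__":
    s,f=pickle.load(open("k.pkl","rb"))
    c,q=facepoly(f["pixels"],119,130,(200,300,95,200));print(q.tolist())
    for z in (.114,.13,.161):print(z,cast(f,[[222,104],[283,104]],z,s).round(4).tolist())
    # rear-side edges: row-wise left/right limits
    K=np.array(f["K"]);pts=c[:,0]
    for y in (106,115,125,135,145,155,165,172):
        r=pts[pts[:,1]==y][:,0];l,rr=r.min()-.5,r.max()+.5
        u=cv2.undistortPoints(np.array([[[l,y]],[[rr,y]]],float),K,np.array(f["dist_coeffs"]))[:,0]
        d=.062/(u[1,0]-u[0,0]);R,cc=campose(f,s);P=cc+R@(d*np.array([u[:,0].mean(),u[0,1],1]));print(y,l,rr,P.round(4))
E
python3 pose.py
```

```text
[[223, 100], [211, 167], [219, 168], [228, 176], [269, 177], [286, 167], [281, 104]]
0.114 [[0.6355, -0.0126, 0.114], [0.6364, -0.0757, 0.114]]
0.13 [[0.6358, -0.0141, 0.13], [0.6367, -0.0741, 0.13]]
0.161 [[0.6365, -0.0171, 0.161], [0.6372, -0.0711, 0.161]]
106 221.5 281.5 [ 0.634  -0.0431  0.1149]
115 219.5 282.5 [ 0.6259 -0.0428  0.133 ]
125 218.5 282.5 [ 0.6168 -0.0424  0.1406]
135 216.5 283.5 [ 0.6091 -0.0422  0.1567]
145 214.5 284.5 [ 0.6021 -0.0419  0.1715]
155 213.5 285.5 [ 0.595  -0.0421  0.1815]
165 210.5 286.5 [ 0.5896 -0.0415  0.1975]
172 222.5 276.5 [ 0.5606 -0.0417  0.101 ]
```

Run:
```python
from h import *
go([.555,-.0425,.254],27,VY)
```

```text
pos [ 0.5586 -0.0456  0.3011] rpy [ 1.7996e+02 -1.7000e-01  7.4000e-01] F [ 1.2 -1.1  0.6] t 20.8 open 0.088 q [-0.14  0.    1.22 -0.    1.91  1.42]
turn [-0.63 26.82  2.8 ] shift [-3.7 -3.1 47.1]
```

>>> drive_tool(increments="0 4 0.5 0 0 4 100;-0.2 9 1 -1 -1 10 100;-0.3 14 1.5 -1 -1 17 100;-0.4 19 2 -2 -2 25 100;-0.5 24 2.5 -3 -3 34 100;-0.6 26.8 2.8 -3.7 -3 42 100;-0.6 26.8 2.8 -3.7 -3 47 100;-0.6 26.8 2.8 -3.7 -3 47 100;-0.6 26.8 2.8 -3.7 -3 47 100;-0.6 26.8 2.8 -3.7 -3 47 100")

```text
time: 21.63
ee_pos: [0.5556, -0.0427, 0.2552]
eef_rot: [-3.141, -0.471, -0.037]
ft_force: [-0.4, 0.1, 0.2]
opening: 0.088
finger_force: 0.0
```

Run:
```python
from workcell import imaging,status
from h import *
from pose import facepoly
import pickle
s=status.read_state();f=imaging.grab_frame("wrist");pickle.dump((s,f),open("l.pkl","wb"));p=f["pixels"]
go([.5865,-.0425,.1917],27,VY,s)
for y in range(90,330,10):print(y,*p[y,190:320:8].mean(1).astype(int))
# expected
a=np.array([-.469,0,.883]);n=np.array([.883,0,.469]);o=np.array([.634,-.0428,.117])
print(project(f,np.array([o+t*a+np.array([0,w,0])*.001 for t,w in((.04,31),(.04,-31),(.095,31),(.11,16),(.11,-16),(.095,-31))]),s).round(0).tolist())
```

```text
pos [ 0.5556 -0.0427  0.2552] rpy [-179.97  -26.98   -2.1 ] F [-0.4  0.1  0.2] t 21.63 open 0.088 q [-0.17 -0.43  1.74  0.06  1.37  1.43]
turn [-0.03  0.02 -0.  ] shift [-1.3 -1.3 70.6]
90 139 139 140 140 55 199 206 206 203 199 200 56 132 135 133 129 125
100 137 140 139 142 54 200 199 196 200 198 201 52 135 135 138 134 134
110 136 137 139 145 63 51 62 65 66 68 62 53 117 140 136 134 131
120 136 114 85 80 86 88 80 79 85 87 82 83 80 82 135 130 129
130 138 178 178 179 178 179 179 180 181 180 181 180 180 180 181 127 131
140 90 180 108 78 181 181 181 181 181 181 182 184 85 117 185 143 133
150 195 182 182 183 183 183 184 184 185 186 186 187 188 189 188 186 82
160 82 83 83 82 82 80 80 79 78 84 84 82 82 81 80 82 137
170 139 80 80 80 91 91 91 90 91 91 91 91 80 80 73 137 138
180 138 77 194 195 112 112 113 112 113 113 111 112 205 205 64 134 166
190 128 71 78 158 111 112 111 111 112 113 112 112 110 84 193 107 139
200 172 152 200 112 112 112 112 112 111 113 112 112 112 73 80 133 151
210 184 196 200 111 112 112 111 111 112 112 111 112 112 208 208 182 134
220 135 198 202 143 154 171 171 171 170 171 170 158 149 214 213 133 134
230 135 201 85 148 153 159 160 160 161 162 162 158 145 85 217 136 137
240 139 206 208 209 210 214 215 217 218 220 221 221 221 222 223 136 136
250 135 76 76 76 81 77 81 81 79 83 82 81 85 82 83 137 139
260 131 131 128 131 78 50 61 58 57 57 57 82 82 135 136 137 137
270 129 134 131 127 134 55 60 58 58 57 59 130 130 130 133 135 135
280 131 127 132 131 132 121 60 65 68 62 60 130 132 135 135 134 137
290 130 131 134 126 131 129 126 204 193 126 133 140 137 136 137 137 134
300 130 127 131 133 130 131 130 196 194 129 129 134 135 137 134 137 135
310 48 49 50 50 50 49 50 52 52 52 51 49 49 49 49 48 49
320 87 87 86 85 85 85 85 85 84 83 84 83 83 83 83 84 83
[[216.0, 189.0], [286.0, 186.0], [208.0, 212.0], [228.0, 220.0], [276.0, 218.0], [295.0, 209.0]]
```

>>> drive_tool(increments="0 0 0 0 0 8 100;0 0 0 0 0 18 100;0 0 0 0 0 28 100;0 0 0 -0.5 0 38 100;0 0 0 -1 0 47 100;0 0 0 -1 0 55 100;0 0 0 -1 0 62 100;0 0 0 -1 0 67 100;0 0 0 -1 0 70 100;0 0 0 -1 0 70 100")

```text
time: 22.52
ee_pos: [0.5857, -0.0437, 0.1904]
eef_rot: [-3.141, -0.47, -0.037]
ft_force: [0.2, 0.5, -0.2]
opening: 0.0877
finger_force: 0.0
```

>>> drive_tool(increments="0 0 0 0 0 0 85;0 0 0 0 0 0 80;0 0 0 0 0 0 76;0 0 0 0 0 0 72;0 0 0 0 0 0 68;0 0 0 0 0 0 60;0 0 0 0 0 0 50;0 0 0 0 0 0 40;0 0 0 0 0 0 40;0 0 0 0 0 0 40")

```text
time: 23.35
ee_pos: [0.5859, -0.0436, 0.1919]
eef_rot: [-3.141, -0.472, -0.037]
ft_force: [-1.4, 1.0, 4.0]
opening: 0.0617
finger_force: 30.0
```

Run:
```python
from h import *
go([.61,-.0425,.23],0,VY)
```

```text
pos [ 0.5859 -0.0436  0.1919] rpy [-179.96  -27.03   -2.11] F [-1.4  1.   4. ] t 23.35 open 0.0617 q [-0.17 -0.35  1.79  0.06  1.23  1.44]
turn [-4.000e-02 -2.703e+01  1.000e-02] shift [ 38.7  -2.  -23. ]
```

>>> drive_tool(increments="0 0 0 0 0 -5 40;0 0 0 0 0 -15 40;0 0 0 0 0 -27 40;0 0 0 0 0 -40 40;0 0 0 0 0 -53 40;0 0 0 0 0 -66 40;0 0 0 0 0 -78 40;0 0 0 0 0 -86 40;0 0 0 0 0 -90 40;0 0 0 0 0 -90 40")

```text
time: 24.18
ee_pos: [0.5449, -0.0423, 0.2731]
eef_rot: [-3.141, -0.473, -0.037]
ft_force: [-0.1, -1.1, -2.8]
opening: 0.0619
finger_force: 29.9
```

>>> drive_tool(increments="0 -3 0 0 0 0 40;0 -6 0 0 0 0 40;0 -9 0 0 0 0 40;0 -12 0 0 0 0 40;0 -15 0 0 0 0 40;0 -18 0 0 0 0 40;0 -21 0 0 0 0 40;0 -24 0 0 0 0 40;0 -27 0 0 0 0 40;0 -27 0 0 0 0 40")

```text
time: 25.02
ee_pos: [0.5459, -0.0423, 0.2692]
eef_rot: [-3.141, 0.005, -0.036]
ft_force: [0.3, 0.5, -4.2]
opening: 0.0618
finger_force: 29.9
```

Run:
```python
from workcell import imaging,status
from h import *
import pickle
s=status.read_state();f=imaging.grab_frame("wrist");pickle.dump((s,f),open("m.pkl","wb"));p=f["pixels"]
pickle.dump(imaging.grab_frame("side"),open("m_side.pkl","wb"))
go([.6,-.0436,.25],0,VY,s)
for y in range(180,384,8):print(y,*p[y,190:320:6].mean(1).astype(int))
# expected rear face in tool frame if plate is along tool z, TCP at plate x 88
R=Ro.from_euler("xyz",s["eef_rot"]).as_matrix()
q=np.array([[.0075,w,.088-x] for x,w in((0,.031),(0,-.031),(.05,.031),(.05,-.031),(.095,.031),(.11,.016),(.11,-.016),(.095,-.031))])
print(project(f,s["ee_pos"]+q@R.T,s).round(1).tolist())
```

```text
pos [ 0.5459 -0.0423  0.2692] rpy [-179.94    0.3    -2.09] F [ 0.3  0.5 -4.2] t 25.02 open 0.0618 q [-0.14 -0.04  1.32  0.    1.87  1.47]
turn [-0.06  0.3   0.01] shift [54.2 -0.7 19. ]
180 142 135 84 78 81 85 84 82 84 84 86 81 86 86 84 80 89 86 86 91 142 142
188 133 137 135 139 136 137 141 49 53 53 53 53 51 52 80 144 144 142 141 142 141 140
196 134 134 133 137 87 88 87 88 88 87 88 88 88 88 88 88 88 94 140 140 143 141
204 134 136 134 86 88 87 87 88 88 87 87 87 87 88 89 87 87 87 141 140 142 142
212 135 134 134 87 87 89 88 88 87 89 88 88 87 88 88 87 88 88 102 139 140 139
220 136 132 126 88 88 87 87 88 89 89 89 88 88 88 87 88 88 88 87 138 138 139
228 46 132 87 88 88 88 88 88 88 89 88 87 87 88 87 87 87 87 88 110 110 55
236 43 19 88 88 88 88 88 87 88 87 88 87 88 87 88 88 88 88 88 88 28 44
244 43 88 88 87 88 87 86 88 88 87 88 88 88 88 88 88 88 88 87 88 50 42
252 21 88 88 87 88 88 88 87 88 88 88 89 88 87 87 87 88 87 88 88 88 24
260 59 105 88 88 88 87 87 88 87 87 87 88 87 89 88 88 88 88 89 86 137 15
268 24 150 147 105 88 88 87 88 88 87 88 88 87 88 88 87 87 88 127 162 154 15
276 14 149 156 1
[... 549 characters left out ...]
95 95 96 95 96 97 96 96 95
332 109 109 110 109 109 109 108 109 108 108 109 109 108 109 109 108 109 108 108 108 108 108
340 77 85 85 86 86 86 86 86 86 87 86 85 86 86 86 87 86 85 94 88 91 95
348 81 81 80 80 79 78 80 80 80 82 82 82 82 82 81 82 81 79 136 134 129 127
356 80 78 81 79 78 78 79 80 82 80 79 83 82 81 82 81 81 81 129 120 117 124
364 79 77 77 78 77 77 78 79 79 80 79 80 81 81 82 84 87 89 95 117 113 116
372 120 120 121 120 120 120 121 122 123 123 124 123 123 123 121 121 120 120 119 120 119 119
380 77 77 77 76 77 77 76 77 77 76 76 75 76 76 76 75 76 76 76 76 75 75
[[292.3, 198.3], [213.8, 198.2], [302.2, 223.6], [204.2, 223.5], [316.4, 260.1], [289.5, 277.4], [217.5, 277.3], [190.4, 259.9]]
```

```bash
cat > pnp.py <<'E'
from h import *
from pose import facepoly
def plate_pnp(f,lo,hi,box,hint):
    """pose of the rear face in tool coords from its 6 corners (lines fitted per edge)"""
    c,_=facepoly(f["pixels"],lo,hi,box);P=c[:,0].astype(float)
    K=np.array(f["K"]);D=np.array(f["dist_coeffs"])
    L=[]
    for i in range(6):
        a,b=hint[i],hint[(i+1)%6];d=(b-a)/np.linalg.norm(b-a);n=np.array([-d[1],d[0]]);t=(P-a)@d;e=(P-a)@n
        k=(t>.12*np.linalg.norm(b-a))&(t<.88*np.linalg.norm(b-a))&(abs(e)<8)
        vx,vy,x,y=cv2.fitLine(P[k].astype(np.float32),cv2.DIST_HUBER,0,.01,.01).ravel();cen=hint.mean(0)
        nn=np.array([-vy,vx]);
        if nn@(np.array([x,y])-cen)<0:nn=-nn
        L.append((nn,nn@np.array([x,y])+.5))   # half-pixel outwards
    q=np.array([np.linalg.solve(np.array([L[i-1][0],L[i][0]]),[L[i-1][1],L[i][1]]) for i in range(6)])
    # object: x along plate, y width(+ = tool y)
    ob=np.array([[0,.031,0],[.095,.031,0],[.11,.016,0],[.11,-.016,0],[.095,-.031,0],[0,-.031,0]])
    _,r,t=cv2.solvePnP(ob,q,K,D,flags=cv2.SOLVEPNP_ITERATIVE)
    e=cv2.projectPoints(ob,r,t,K,D)[0][:,0]-q
    T=np.array(f["tool_from_camera"]);R=T[:3,:3]@cv2.Rodrigues(r)[0];o=T[:3,:3]@t.ravel()+T[:3,3]
    return o,R,np.abs(e).max(),q
E
python3 - <<'E'
from pnp import *
import pickle
s,f=pickle.load(open("m.pkl","rb"))
h=np.array([[292.3,198.3],[316.4,260.1],[289.5,277.4],[217.5,277.3],[190.4,259.9],[213.8,198.2]])-[0,3]
o,R,e,q=plate_pnp(f,83,93,(180,330,191,282),h)
print("o mm",(o*1000).round(1),"x axis",R[:,0].round(3),"z",R[:,2].round(3),"err",e.round(2),q.round(1).tolist())
Rt=Ro.from_euler("xyz",s["eef_rot"]).as_matrix()
print("world bottom rear mid",(s["ee_pos"]+Rt@o).round(4),"axis",(Rt@R[:,0]).round(3),"lean deg",np.degrees(np.arctan2(-(Rt@R[:,0])[0],(Rt@R[:,0])[2])).round(2))
E
```

```text
o mm [12.3 -1.6 93.3] x axis [-0.062  0.013 -0.998] z [ 0.998  0.    -0.062] err 0.45 [[290.0, 190.5], [313.20001220703125, 255.60000610351562], [287.1000061035156, 274.5], [218.1999969482422, 274.5], [191.89999389648438, 256.70001220703125], [211.8000030517578, 190.5]]
world bottom rear mid [ 0.5578 -0.041   0.1759] axis [-0.057 -0.012  0.998] lean deg 3.28
```

Run:
```python
from pnp import *
import pickle
s,f=pickle.load(open("m.pkl","rb"))
print([int(v) for v in f["pixels"][184:200,252].mean(1)],[int(v) for v in f["pixels"][184:200,230].mean(1)])
h=np.array([[292.3,196],[314,257],[289.5,275],[217.5,275],[190.4,257],[212.8,196]])
for lo,hi,y0 in((83,93,185),(85,91,185)):
    o,R,e,q=plate_pnp(f,lo,hi,(180,330,y0,282),h)
    Rt=Ro.from_euler("xyz",s["eef_rot"]).as_matrix()
    print("o mm",(o*1000).round(1),"err",e.round(2),q.round(1).tolist(),"world axis",(Rt@R[:,0]).round(3),"lean",np.degrees(np.arctan2(-(Rt@R[:,0])[0],(Rt@R[:,0])[2])).round(2))
```

```text
[57, 53, 52, 52, 54, 69, 89, 89, 88, 88, 87, 88, 88, 88, 88, 87] [59, 55, 55, 55, 56, 65, 83, 88, 88, 88, 88, 87, 88, 88, 87, 87]
o mm [13.1 -1.6 93.5] err 0.26 [[289.70001220703125, 189.5], [313.20001220703125, 255.6999969482422], [287.0, 274.5], [218.1999969482422, 274.5], [191.89999389648438, 256.70001220703125], [212.10000610351562, 189.5]] world axis [-0.066 -0.011  0.998] lean 3.78
o mm [12.6 -1.7 93.8] err 0.67 [[289.6000061035156, 189.10000610351562], [313.0, 255.89999389648438], [287.0, 274.5], [218.6999969482422, 274.5], [191.89999389648438, 256.5], [212.10000610351562, 190.89999389648438]] world axis [-0.063 -0.012  0.998] lean 3.63
```

```bash
cat > s2.py <<'E'
from h import *
from workcell import status
O=np.array([.0129,0,.0935])      # rear bottom mid in tool
REAR=np.array([.6388,-.0440,.114])
TL=-4.4
def tcp2(dx,dz,tl=TL):
    R=Ro.from_euler("xyz",[np.pi,-np.radians(tl),np.radians(VY)])
    return REAR+Ro.from_euler("z",VY,degrees=True).apply([dx,0,dz])-R.apply(O)
def rel(s):
    return ((s["ee_pos"]+Ro.from_euler("xyz",s["eef_rot"]).apply(O)-REAR)*1000).round(1)
if __name__=="__main__":
    import sys
    s=status.read_state();print("rel",rel(s));go(tcp2(float(sys.argv[1])/1000,float(sys.argv[2])/1000),TL,VY,s)
E
python3 s2.py -10 70;python3 s2.py -8 8
```

```text
rel [-80.5   1.3  62.7]
pos [ 0.5455 -0.0423  0.2702] rpy [-1.7995e+02  4.0000e-02 -2.0800e+00] F [ 0.4  0.8 -3.3] t 25.12 open 0.0618 q [-0.14 -0.04  1.32  0.    1.86  1.47]
turn [-0.05 -4.36  0.02] shift [77.6 -1.7 -8.1]
rel [-80.5   1.3  62.7]
pos [ 0.5455 -0.0423  0.2702] rpy [-1.7995e+02  4.0000e-02 -2.0800e+00] F [ 0.4  0.8 -3.3] t 25.12 open 0.0618 q [-0.14 -0.04  1.32  0.    1.86  1.47]
turn [-0.05 -4.36  0.02] shift [79.6 -1.6 53.9]
```

>>> drive_tool(increments="0 -0.5 0 5 0 -4 40;0 -1 0 14 0 -8 40;0 -1.5 0 24 -0.5 -8 40;0 -2 0 34 -1 -8 40;0 -2.5 0 44 -1 -8 40;0 -3 0 54 -1.3 -8 40;0 -3.5 0 63 -1.7 -8 40;0 -4 0 71 -1.7 -8 40;0 -4.4 0 76 -1.7 -8 40;0 -4.4 0 77.6 -1.7 -8 40")

```text
time: 25.95
ee_pos: [0.623, -0.0435, 0.279]
eef_rot: [-3.141, 0.077, -0.036]
ft_force: [-0.4, 0.2, -4.0]
opening: 0.0622
finger_force: 29.9
```

```bash
python3 s2.py -8 8
python3 - <<'E'
from pnp import *
from workcell import imaging,status
import pickle
s=status.read_state();f=imaging.grab_frame("wrist");pickle.dump((s,f),open("n.pkl","wb"));p=f["pixels"]
g=p[230,252].mean();print(g,[int(v) for v in p[184:280:4,252].mean(1)])
h=np.array([[289.7,190],[313,256],[287,275],[218,275],[192,257],[212,190]])
o,R,e,q=plate_pnp(f,g-6,g+6,(180,330,184,282),h)
Rt=Ro.from_euler("xyz",s["eef_rot"]).as_matrix()
print("o mm",(o*1000).round(1),"err",e.round(2),q.round(1).tolist(),"world axis",(Rt@R[:,0]).round(3),"lean",np.degrees(np.arctan2(-(Rt@R[:,0])[0],(Rt@R[:,0])[2])).round(2))
m=cv2.Canny(p,60,120)
Rv=Ro.from_euler("z",VY,degrees=True)
for dx in(-.002,0,.002):print(dx,project(f,REARTOP:=np.array([.6388,-.044,.161])+Rv.apply([[dx,.03,0],[dx,0,0],[dx,-.03,0]]),s).round(1).tolist())
for x in(190,252,310):print(x,[int(v) for v in p[90:195:3,x].mean(1)])
E
```

```text
rel [-10.1   0.4  70.8]
pos [ 0.623  -0.0435  0.279 ] rpy [-179.96    4.4    -2.09] F [-0.4  0.2 -4. ] t 25.95 open 0.0622 q [-0.12  0.24  1.01 -0.01  1.97  1.48]
turn [-0.04  0.    0.01] shift [ 6.9  0.  62.4]
91.0 [93, 90, 91, 90, 91, 92, 91, 91, 92, 91, 91, 91, 91, 91, 91, 91, 90, 91, 91, 90, 91, 91, 92, 152]
o mm [13.2 -0.6 93.6] err 6.04 [[297.1000061035156, 189.5], [310.3999938964844, 257.70001220703125], [287.0, 274.5], [218.3000030517578, 274.5], [193.5, 257.8999938964844], [207.89999389648438, 189.5]] world axis [ 0.    -0.002  1.   ] lean -0.02
-0.002 [[218.4, 170.9], [253.1, 171.0], [287.8, 171.0]]
0 [[218.3, 168.7], [253.1, 168.7], [287.9, 168.8]]
0.002 [[218.2, 166.5], [253.1, 166.5], [288.0, 166.6]]
190 [157, 210, 134, 181, 74, 74, 149, 150, 150, 149, 149, 148, 146, 146, 146, 135, 198, 204, 222, 222, 141, 200, 206, 209, 144, 149, 144, 146, 149, 148, 149, 147, 147, 147, 144]
252 [79, 80, 78, 76, 75, 72, 75, 65, 42, 84, 87, 84, 95, 84, 82, 224, 220, 219, 220, 219, 218, 218, 216, 216, 214, 214, 102, 96, 91, 91, 90, 94, 89, 91, 91]
310 [158, 182, 203, 88, 81, 88, 74, 136, 151, 111, 122, 133, 148, 149, 132, 232, 230, 228, 225, 220, 225, 223, 208, 222, 164, 145, 146, 147, 147, 147, 146, 144, 145, 146, 147]
```

>>> drive_tool(increments="0 0 0 0.7 0 6 40;0 0 0 1.5 0 13 40;0 0 0 2.3 0 20 40;0 0 0 3.1 0 28 40;0 0 0 4 0 36 40;0 0 0 4.8 0 44 40;0 0 0 5.6 0 51 40;0 0 0 6.3 0 57 40;0 0 0 6.9 0 61 40;0 0 0 6.9 0 62.4 40")

```text
time: 26.83
ee_pos: [0.6245, -0.0434, 0.2156]
eef_rot: [-3.141, 0.079, -0.036]
ft_force: [-0.2, 0.1, -3.8]
opening: 0.0614
finger_force: 29.9
```

```bash
python3 s2.py 0 6
```

```text
rel [-8.8  0.4  7.3]
pos [ 0.6245 -0.0434  0.2156] rpy [-179.96    4.5    -2.09] F [-0.2  0.1 -3.8] t 26.83 open 0.0614 q [-0.12  0.23  1.13 -0.01  1.86  1.49]
turn [-0.04  0.1   0.01] shift [8.7 0.  0.7]
```

>>> drive_tool(increments="0 0 0 1.5 0 0 40;0 0 0 3 0 0 40;0 0 0 4.5 0 0 40;0 0 0 6 0 0 40;0 0 0 7 0 0 40;0 0 0 8 0 0 40;0 0 0 8.5 0 0 40;0 0 0 9 0 0 40;0 0 0 9 0 0 40;0 0 0 9 0 0 40")

```text
time: 27.67
ee_pos: [0.6328, -0.0437, 0.2164]
eef_rot: [-3.141, 0.079, -0.036]
ft_force: [-5.6, 0.4, -0.9]
opening: 0.0616
finger_force: 30.0
```

```bash
python3 s2.py 0 6
```

```text
rel [-0.6  0.2  8.2]
pos [ 0.6328 -0.0437  0.2164] rpy [-179.95    4.55   -2.08] F [-5.6  0.4 -0.9] t 27.67 open 0.0616 q [-0.12  0.25  1.1  -0.01  1.87  1.49]
turn [-0.04  0.15  0.02] shift [0.5 0.1 2.2]
```

Run:
```python
from pnp import *
from workcell import imaging,status
import pickle
s=status.read_state();print(s["ft_force"].round(2),s["ft_torque"].round(3))
s0=pickle.load(open("n.pkl","rb"))[0];print("free",s0["ft_force"].round(2),s0["ft_torque"].round(3))
f=imaging.grab_frame("wrist");pickle.dump((s,f),open("o.pkl","wb"));p=f["pixels"]
for x in(225,252,280):print(x,[int(v) for v in p[205:280:2,x].mean(1)])
print("was",[int(v) for v in pickle.load(open("n.pkl","rb"))[1]["pixels"][205:280:2,252].mean(1)])
```

```text
[-5.56  0.35 -0.9 ] [0.128 1.112 0.101]
free [-0.42  0.18 -3.98] [ 0.017 -0.007  0.015]
225 [196, 196, 91, 89, 90, 90, 89, 90, 90, 90, 89, 90, 90, 89, 89, 90, 89, 89, 89, 89, 90, 90, 89, 90, 90, 89, 90, 90, 89, 89, 89, 89, 90, 88, 87, 149, 161, 177]
252 [197, 196, 91, 89, 90, 90, 89, 89, 89, 90, 90, 90, 89, 90, 90, 90, 89, 90, 90, 90, 89, 90, 90, 89, 90, 90, 90, 89, 90, 90, 90, 90, 90, 89, 87, 157, 164, 178]
280 [200, 190, 89, 90, 90, 89, 89, 90, 90, 90, 90, 89, 90, 90, 90, 90, 89, 90, 90, 89, 89, 89, 89, 91, 90, 90, 89, 89, 89, 90, 90, 90, 89, 89, 97, 156, 168, 179]
was [91, 92, 92, 91, 91, 91, 92, 91, 91, 91, 91, 90, 91, 91, 92, 91, 92, 91, 91, 90, 91, 91, 91, 91, 91, 91, 91, 91, 91, 91, 91, 91, 91, 90, 89, 118, 160, 176]
```

>>> drive_tool(increments="0 0 0 -2 0 0 40;0 0.5 0 -5 0 0 40;0 1 0 -8 0 0 40;0 2 0 -10 0 0 40;0 3 0 -10 0 0 40;0 4 0 -10 0 0 40;0 4.4 0 -10 0 0 40;0 4.4 0 -9.5 0 0 40;0 4.4 0 -9 0 0 40;0 4.4 0 -9 0 0 40")

```text
time: 28.55
ee_pos: [0.6248, -0.0435, 0.2166]
eef_rot: [-3.141, 0.001, -0.037]
ft_force: [0.1, -0.2, -2.3]
opening: 0.0619
finger_force: 30.0
```

```bash
python3 s2.py 0 6; python3 -c "
from workcell import status;s=status.read_state();print(s['ft_torque'].round(3))"
```

```text
rel [-1.2  0.1  9.1]
pos [ 0.6248 -0.0435  0.2166] rpy [-1.7997e+02  3.0000e-02 -2.0900e+00] F [ 0.1 -0.2 -2.3] t 28.55 open 0.0619 q [-0.12  0.16  1.21  0.    1.78  1.48]
turn [-0.03 -4.37  0.01] shift [8.4 0.  2.4]
[0.044 0.01  0.002]
```

>>> drive_tool(increments="0 0 0 0.4 0 0 40;0 0 0 0.8 0 0 40;0 0 0 1.2 0 0 40;0 0 0 1.5 0 0 40;0 0 0 1.8 0 0 40;0 0 0 2.1 0 0 40;0 0 0 2.4 0 0 40;0 0 0 2.4 0 0 40;0 0 0 2.4 0 0 40;0 0 0 2.4 0 0 40")

```text
time: 29.38
ee_pos: [0.6268, -0.0435, 0.2166]
eef_rot: [-3.141, 0.001, -0.037]
ft_force: [-2.5, -0.2, -2.9]
opening: 0.0622
finger_force: 30.0
```

```bash
python3 s2.py 0 6; python3 -c "
from workcell import status;s=status.read_state();print(s['ft_torque'].round(3))"
```

```text
rel [0.8 0.  9.1]
pos [ 0.6268 -0.0435  0.2166] rpy [-1.7996e+02  6.0000e-02 -2.1000e+00] F [-2.5 -0.2 -2.9] t 29.38 open 0.0622 q [-0.12  0.17  1.2   0.    1.78  1.48]
turn [-0.04 -4.34  0.01] shift [6.3 0.  2.4]
[0.036 0.639 0.051]
```

The moment arm shows the earlier contact was at the jaw's top edge (plate leaning back) and this one is at the plate's bottom. Interpolating, the plate is flush at a tool tilt of about −2.5°. I'll set that and lower.

>>> drive_tool(increments="0 -1 0 0 0 0 40;0 -2 0 0 0 1 40;0 -2.6 0 1 0 2 40;0 -2.6 0 2 0 3.5 40;0 -2.6 0 3 0 5 40;0 -2.6 0 3 0 6 40;0 -2.6 0 3 0 6.8 40;0 -2.6 0 3 0 7.3 40;0 -2.6 0 3 0 7.3 40;0 -2.6 0 3 0 7.3 40")

```text
time: 30.22
ee_pos: [0.63, -0.0437, 0.2096]
eef_rot: [-3.141, 0.045, -0.037]
ft_force: [-0.6, 0.4, -3.2]
opening: 0.0618
finger_force: 30.0
```

```bash
python3 s2.py 0 0; python3 -c "
from workcell import status;s=status.read_state();print(s['ft_torque'].round(3))"
```

```text
rel [-0.1  0.1  1.6]
pos [ 0.63   -0.0437  0.2096] rpy [-179.97    2.6    -2.09] F [-0.6  0.4 -3.2] t 30.22 open 0.0618 q [-0.12  0.21  1.16 -0.    1.81  1.49]
turn [-0.03 -1.8   0.01] shift [3.1 0.  1.2]
[ 0.027 -0.002 -0.024]
```

>>> drive_tool(increments="0 0 0 0 0 0.3 40;0 0 0 0 0 0.6 40;0 0 0 0 0 0.9 40;0 0 0 0 0 1.2 40;0 0 0 0 0 1.5 40;0 0 0 0 0 1.8 40;0 0 0 0 0 2.1 40;0 0 0 0 0 2.3 40;0 0 0 0 0 2.3 40;0 0 0 0 0 2.3 40")

```text
time: 31.05
ee_pos: [0.6299, -0.0436, 0.2071]
eef_rot: [-3.141, 0.046, -0.037]
ft_force: [-0.3, 0.5, -3.1]
opening: 0.0614
finger_force: 30.0
```

```bash
python3 s2.py 0 0; python3 -c "
from workcell import status;s=status.read_state();print(s['ft_torque'].round(3))"
```

```text
rel [-0.3  0.1 -0.9]
pos [ 0.6299 -0.0436  0.2071] rpy [-179.96    2.62   -2.09] F [-0.3  0.5 -3.1] t 31.05 open 0.0614 q [-0.12  0.21  1.16 -0.    1.81  1.49]
turn [-0.04 -1.78  0.01] shift [ 3.1  0.  -1.3]
[ 0.056 -0.042  0.041]
```

>>> drive_tool(increments="0 0 0 0 0 0.3 40;0 0 0 0 0 0.6 40;0 0 0 0 0 0.9 40;0 0 0 0 0 1.2 40;0 0 0 0 0 1.5 40;0 0 0 0 0 1.8 40;0 0 0 0 0 2.1 40;0 0 0 0 0 2.3 40;0 0 0 0 0 2.3 40;0 0 0 0 0 2.3 40")

```text
time: 31.88
ee_pos: [0.6298, -0.0437, 0.2048]
eef_rot: [-3.141, 0.046, -0.037]
ft_force: [-0.2, 0.5, -2.0]
opening: 0.062
finger_force: 30.0
```

```bash
python3 s2.py 0 0; python3 -c "
from workcell import status;s=status.read_state();print(s['ft_torque'].round(3))"
```

```text
rel [-0.4  0.1 -3.2]
pos [ 0.6298 -0.0437  0.2048] rpy [-179.96    2.62   -2.09] F [-0.2  0.5 -2. ] t 31.88 open 0.062 q [-0.12  0.21  1.17 -0.    1.81  1.49]
turn [-0.03 -1.78  0.01] shift [ 3.1  0.  -3.6]
[ 0.003 -0.041 -0.002]
```

>>> drive_tool(increments="0 0 0 0 0 0.4 40;0 0 0 0 0 0.8 40;0 0 0 0 0 1.2 40;0 0 0 0 0 1.6 40;0 0 0 0 0 2 40;0 0 0 0 0 2.3 40;0 0 0 0 0 2.6 40;0 0 0 0 0 2.6 40;0 0 0 0 0 2.6 40;0 0 0 0 0 2.6 40")

```text
time: 32.72
ee_pos: [0.6298, -0.0436, 0.2029]
eef_rot: [-3.141, 0.045, -0.036]
ft_force: [-1.1, 0.2, 1.5]
opening: 0.062
finger_force: 30.0
```

```bash
python3 s2.py 0 0; python3 -c "
from workcell import status;s=status.read_state();print(s['ft_torque'].round(3))"
```

```text
rel [-0.3  0.1 -5.1]
pos [ 0.6298 -0.0436  0.2029] rpy [-179.97    2.57   -2.09] F [-1.1  0.2  1.5] t 32.72 open 0.062 q [-0.12  0.21  1.17 -0.    1.8   1.49]
turn [-0.03 -1.83  0.01] shift [ 3.   0.1 -5.5]
[-0.03   0.176 -0.013]
```

Touchdown at TCP z = 0.203 puts the square end 88.5 mm below the TCP, as planned. With that value, upright is at a tilt of about −3.0°. I'll trim the tilt, then move back to touch the rear jaw.

>>> drive_tool(increments="0 -0.2 0 0 0 -0.8 40;0 -0.5 0 0 0 -1 40;0 -0.5 0 0.5 0 -1 40;0 -0.5 0 1 0 -1 40;0 -0.5 0 1.4 0 -1 40;0 -0.5 0 1.7 0 -1 40;0 -0.5 0 2 0 -1 40;0 -0.5 0 2.2 0 -1 40;0 -0.5 0 2.2 0 -1 40;0 -0.5 0 2.2 0 -1 40")

```text
time: 33.55
ee_pos: [0.6312, -0.0437, 0.203]
eef_rot: [-3.141, 0.057, -0.036]
ft_force: [-5.0, 0.1, 0.6]
opening: 0.062
finger_force: 30.0
```

```bash
sed -i 's/.0935\]/.0885]/' s2.py; python3 s2.py 0 0; python3 -c "
from workcell import status;s=status.read_state();print(s['ft_torque'].round(3))"
```

```text
rel [ 0.2  0.  -0.1]
pos [ 0.6312 -0.0437  0.203 ] rpy [-179.97    3.25   -2.09] F [-5.   0.1  0.6] t 33.55 open 0.062 q [-0.12  0.23  1.16 -0.    1.82  1.49]
turn [-0.03 -1.15  0.02] shift [ 1.5 -0.  -0.3]
[0.006 1.063 0.193]
```

The contact arm lies between the jaw-top and bottom values, so the plate is flush against the rear face and standing on the step. Releasing gently.

>>> drive_tool(increments="0 0 0 0 0 0 66;0 0 0 0 0 0 70;0 0 0 0 0 0 72;0 0 0 0 0 0 74;0 0 0 0 0 0 76;0 0 0 0 0 0 80;0 0 0 0 0 0 84;0 0 0 0 0 0 90;0 0 0 0 0 0 95;0 0 0 0 0 0 100")

```text
time: 34.38
ee_pos: [0.632, -0.0437, 0.2031]
eef_rot: [-3.141, 0.054, -0.037]
ft_force: [-0.5, 0.3, 0.0]
opening: 0.0863
finger_force: 0.0
```

```bash
cat > chk.py <<'E'
from h import *
from workcell import imaging,status
import pickle,sys
s=status.read_state();f=imaging.grab_frame("wrist");pickle.dump((s,f),open(sys.argv[1]+".pkl","wb"));p=f["pixels"]
go(s["ee_pos"]+[0,0,.1],0,VY,s)
Rv=Ro.from_euler("z",VY,degrees=True);B=np.array([.6400,-.0440,.114])
P=B+Rv.apply([[0,.031,.047],[0,-.031,.047],[0,.031,.095],[0,.016,.11],[0,-.016,.11],[0,-.031,.095],[-.015,.016,.11],[-.015,-.016,.11]])
q=project(f,P,s);print("expected upright",q.round(0).tolist())
c=int(q[3:5,0].mean())
print("col",c,[int(v) for v in p[160:310:3,c].mean(1)])
r=int(q[3,1]-6);print("row",r,[int(v) for v in p[r,170:340:4].mean(1)])
E
python3 chk.py q1
```

```text
pos [ 0.632  -0.0437  0.2031] rpy [-179.97    3.11   -2.09] F [-0.5  0.3  0. ] t 34.38 open 0.0863 q [-0.12  0.23  1.16 -0.    1.81  1.49]
turn [-0.03  3.11  0.  ] shift [ -5.4  -0.1 -99.9]
expected upright [[205.0, 217.0], [302.0, 217.0], [191.0, 259.0], [218.0, 278.0], [289.0, 278.0], [316.0, 259.0], [219.0, 305.0], [288.0, 305.0]]
col 253 [78, 90, 85, 84, 86, 207, 204, 203, 203, 203, 201, 201, 201, 199, 198, 197, 196, 194, 193, 162, 87, 88, 89, 89, 88, 87, 88, 88, 89, 89, 89, 88, 87, 88, 88, 88, 88, 88, 88, 96, 156, 175, 174, 175, 174, 174, 175, 174, 179, 135]
row 271 [23, 18, 139, 95, 84, 136, 150, 155, 136, 120, 87, 87, 87, 88, 88, 88, 88, 88, 88, 88, 88, 89, 88, 88, 88, 88, 88, 88, 87, 88, 88, 104, 137, 164, 158, 156, 83, 85, 90, 143, 21, 20, 19]
```

The plate stands: the rear top edge is at row ~278 and the front top edge at ~304, both as expected for upright. Withdrawing straight up.

>>> drive_tool(increments="0 0 0 0 0 0 100;0 0 0 -0.1 0 -2 100;0 0 0 -0.3 0 -6 100;0 0 0 -0.7 0 -13 100;0 0 0 -1.3 0 -24 100;0 0 0 -2 0 -38 100;0 0 0 -2.8 0 -53 100;0 0 0 -3.7 0 -68 100;0 0 0 -4.4 0 -82 100;0 0 0 -5 0 -92 100")

```text
time: 35.27
ee_pos: [0.6322, -0.0438, 0.2984]
eef_rot: [-3.141, 0.051, -0.037]
ft_force: [-0.2, -0.4, -0.6]
opening: 0.0878
finger_force: 0.0
```

```bash
python3 chk.py q2
python3 - <<'E'
from h import *
go([.525,-.0395,.30],0,VY)
E
```

```text
pos [ 0.6322 -0.0438  0.2984] rpy [-179.98    2.94   -2.09] F [-0.2 -0.4 -0.6] t 35.27 open 0.0878 q [-0.12  0.25  0.96 -0.    1.98  1.48]
turn [-0.02  2.94  0.01] shift [ -5.1  -0.  -99.9]
expected upright [[220.0, 174.0], [286.0, 174.0], [214.0, 192.0], [231.0, 199.0], [275.0, 199.0], [292.0, 192.0], [232.0, 217.0], [274.0, 218.0]]
col 253 [207, 204, 204, 203, 203, 88, 85, 85, 85, 84, 83, 85, 84, 111, 170, 169, 169, 169, 169, 166, 190, 189, 188, 188, 186, 185, 184, 188, 77, 156, 194, 194, 164, 162, 196, 195, 199, 195, 93, 84, 118, 125, 128, 125, 130, 130, 132, 134, 92, 135]
row 193 [136, 140, 140, 138, 138, 135, 136, 134, 134, 133, 129, 103, 82, 84, 84, 84, 84, 84, 84, 84, 84, 84, 84, 84, 84, 83, 84, 84, 83, 91, 115, 136, 137, 136, 136, 137, 141, 136, 136, 133, 126, 126, 132]
pos [ 0.6324 -0.0439  0.3002] rpy [-179.99    2.79   -2.1 ] F [-1.1  0.   1.1] t 35.32 open 0.0877 q [-0.12  0.25  0.95 -0.    1.98  1.48]
turn [-0.01  2.79  0.  ] shift [-107.3   -0.4    5.4]
```

Run:
```python
from h import *
import pickle
s,f=pickle.load(open("q2.pkl","rb"));p=f["pixels"]
for x in(225,235,253,270,280):print(x,[int(v) for v in p[212:262:2,x].mean(1)])
print("rows 219,242,245->",cast(f,[[253,219],[253,242],[253,245]],.161,s).round(4).tolist())
go([.505,-.0395,.29],30,VY)
```

```text
225 [159, 145, 132, 190, 188, 188, 186, 187, 187, 185, 185, 184, 184, 182, 184, 163, 74, 77, 126, 123, 109, 182, 217, 145, 130]
235 [167, 167, 164, 181, 189, 188, 188, 187, 187, 186, 185, 184, 184, 183, 183, 162, 75, 77, 129, 127, 126, 116, 154, 217, 184]
253 [169, 169, 165, 183, 190, 190, 189, 188, 189, 187, 186, 185, 185, 184, 184, 163, 77, 91, 204, 194, 193, 197, 164, 117, 185]
270 [171, 171, 167, 183, 192, 192, 190, 190, 189, 188, 187, 186, 185, 185, 184, 165, 78, 84, 132, 134, 130, 129, 128, 128, 131]
280 [162, 99, 151, 196, 192, 192, 191, 190, 189, 188, 188, 187, 186, 184, 184, 164, 82, 89, 138, 134, 136, 133, 133, 135, 137]
rows 219,242,245-> [[0.5937, -0.0424, 0.161], [0.5678, -0.0415, 0.161], [0.5643, -0.0414, 0.161]]
pos [ 0.6324 -0.0439  0.3002] rpy [-179.99    2.79   -2.1 ] F [-1.1  0.   1.1] t 35.32 open 0.0877 q [-0.12  0.25  0.95 -0.    1.98  1.48]
turn [-1.000e-02  3.279e+01  0.000e+00] shift [-126.8    0.3   16.4]
```

>>> drive_tool(increments="0 1 0 -5 0 -1 90;0 3 0 -16 0 -1 75;0 6 0 -30 0 -1 60;0 9 0 -46 0 0 45;0 13 0 -62 0 0 30;0 17 0 -78 0 2 15;0 21 0 -94 0 3 0;0 25 0 -108 0 5 0;0 29 0 -120 0 7 0;0 33 0 -127 0 9 0")

```text
time: 36.15
ee_pos: [0.5038, -0.039, 0.294]
eef_rot: [-3.141, -0.526, -0.037]
ft_force: [-0.6, 0.5, 0.5]
opening: 0.0243
finger_force: 0.0
```

Run:
```python
from h import *
go([.512,-.0397,.149],30,VY)
```

```text
pos [ 0.5038 -0.039   0.294 ] rpy [-179.99  -30.15   -2.1 ] F [-0.6  0.5  0.5] t 36.15 open 0.0243 q [-0.2  -0.62  1.81  0.08  1.43  1.42]
turn [-0.01 -0.15  0.  ] shift [-65.7   0.4 129.5]
```

>>> drive_tool(increments="0 0 0 -5 0 10 0;0 0 0 -12 0 24 0;0 0 0 -20 0 40 0;0 0 0 -29 0 57 0;0 0 0 -38 0 74 0;0 0 0 -47 0 92 0;0 0 0 -55 0 108 0;0 0 0 -61 0 120 0;0 0 0 -65 0 128 0;0 0 0 -65.7 0.4 129.5 0")

```text
time: 36.98
ee_pos: [0.5117, -0.0395, 0.1455]
eef_rot: [-3.14, -0.517, -0.037]
ft_force: [0.7, 0.2, 0.3]
opening: 0.0001
finger_force: 0.0
```

Run:
```python
from h import *
go([.534,-.0405,.149],30,VY);go([.560,-.0414,.149],30,VY)
```

```text
pos [ 0.5117 -0.0395  0.1455] rpy [-179.92  -29.63   -2.12] F [0.7 0.2 0.3] t 36.98 open 0.0001 q [-0.19 -0.62  2.07  0.09  1.18  1.4 ]
turn [-0.07  0.37 -0.02] shift [21.1  0.1  8. ]
pos [ 0.5117 -0.0395  0.1455] rpy [-179.92  -29.63   -2.12] F [0.7 0.2 0.3] t 36.98 open 0.0001 q [-0.19 -0.62  2.07  0.09  1.18  1.4 ]
turn [-0.07  0.37 -0.02] shift [43.7  0.1 20.8]
```

>>> drive_tool(increments="0 0 0 2.6 0 1.5 0;0 0 0 6 0 3.5 0;0 0 0 9.5 0 5.5 0;0 0 0 13 0 7.5 0;0 0 0 16 0 9.2 0;0 0 0 18.5 0 10.6 0;0 0 0 21 0 12 0;0 0 0 23.5 0 13.5 0;0 0 0 26 0 14.9 0;0 0 0 28.5 0 16.3 0")

```text
time: 37.82
ee_pos: [0.5449, -0.0409, 0.1485]
eef_rot: [-3.141, -0.52, -0.037]
ft_force: [-6.0, 0.1, 3.6]
opening: 0.0003
finger_force: 3.0
```

Run:
```python
from h import *
go([.5635,-.0415,.1455],30,VY)
```

```text
pos [ 0.5449 -0.0409  0.1485] rpy [-179.97  -29.82   -2.1 ] F [-6.   0.1  3.6] t 37.82 open 0.0003 q [-0.18 -0.51  2.    0.08  1.14  1.41]
turn [-0.03  0.18 -0.  ] shift [14.6 -0.1 11.9]
```

>>> drive_tool(increments="0 0 0 1.3 0 0.7 0;0 0 0 2.6 0 1.5 0;0 0 0 3.9 0 2.2 0;0 0 0 5.2 0 3 0;0 0 0 6.5 0 3.7 0;0 0 0 7.8 0 4.5 0;0 0 0 9.1 0 5.2 0;0 0 0 10 0 5.7 0;0 0 0 10.8 0 6.2 0;0 0 0 11.5 0 6.6 0")

```text
time: 38.65
ee_pos: [0.5581, -0.0414, 0.1485]
eef_rot: [-3.141, -0.521, -0.037]
ft_force: [-6.2, 0.7, 3.7]
opening: 0.0003
finger_force: 3.0
```

Run:
```python
from h import *
go([.5635,-.0415,.1455],30,VY)
```

```text
pos [ 0.5581 -0.0414  0.1485] rpy [-179.96  -29.83   -2.11] F [-6.2  0.7  3.7] t 38.65 open 0.0003 q [-0.18 -0.47  1.97  0.08  1.13  1.42]
turn [-0.04  0.17 -0.01] shift [ 3.2 -0.1  5.3]
```

Creeping on at about 0.5 mm per row until the force rises.

>>> drive_tool(increments="0 0 0 0.5 0 0.3 0;0 0 0 1 0 0.6 0;0 0 0 1.4 0 0.8 0;0 0 0 1.8 0 1 0;0 0 0 2.2 0 1.3 0;0 0 0 2.6 0 1.5 0;0 0 0 3 0 1.7 0;0 0 0 3.4 0 1.9 0;0 0 0 3.8 0 2.2 0;0 0 0 4.2 0 2.4 0")

```text
time: 39.48
ee_pos: [0.5629, -0.0415, 0.1485]
eef_rot: [-3.141, -0.521, -0.037]
ft_force: [-6.7, 0.6, 3.4]
opening: 0.0005
finger_force: 3.4
```

>>> drive_tool(increments="0 0 0 0.3 0 0.2 0;0 0 0 0.6 0 0.3 0;0 0 0 0.9 0 0.5 0;0 0 0 1.2 0 0.7 0;0 0 0 1.5 0 0.9 0;0 0 0 1.8 0 1 0;0 0 0 2.1 0 1.2 0;0 0 0 2.1 0 1.2 0;0 0 0 2.1 0 1.2 0;0 0 0 2.1 0 1.2 0")

```text
time: 40.32
ee_pos: [0.5638, -0.0415, 0.1485]
eef_rot: [-3.141, -0.517, -0.036]
ft_force: [-21.8, 2.0, 10.0]
opening: 0.0004
finger_force: 10.5
```

The force rose to 22 N at x = 0.5638, where I expected the jaw to close on the plate. Backing away straight, then up, to look.

>>> drive_tool(increments="0 0 0 -1 0 -0.6 0;0 0 0 -4 0 -2.3 0;0 0 0 -9 0 -5 0;0 0 0 -15 0 -9 0;0 0 0 -20 0 -12 0;0 0 0 -20 0 -25 0;0 0 0 -18 0 -50 0;0 -2 0 -14 0 -80 0;0 -5 0 -8 0 -108 0;0 -9 0 0 0 -130 0")

```text
time: 41.15
ee_pos: [0.4992, -0.0393, 0.2637]
eef_rot: [-3.141, -0.365, -0.037]
ft_force: [-0.1, 0.5, 0.2]
opening: 0.0007
finger_force: 0.0
```

Run:
```python
from h import *
go([.5592,-.0457,.32],0,VY)
```

```text
pos [ 0.4992 -0.0393  0.2637] rpy [-179.99  -20.92   -2.12] F [-0.1  0.5  0.2] t 41.15 open 0.0007 q [-0.18 -0.5   1.75  0.05  1.53  1.44]
turn [-0.000e+00 -2.092e+01 -2.000e-02] shift [ 76.3   4.1 -31.1]
```

>>> drive_tool(increments="0 -1 0 3 0 -8 0;0 -3 0 10 0 -16 0;0 -6 0 20 0 -24 0;0 -9 0 32 1 -30 0;0 -12 0 46 2 -32 0;0 -15 0 60 3 -32 0;0 -18 0 73 3 -30 0;0 -20 0 83 3 -28 0;0 -21 0 90 3 -26 0;0 -21 0 90 3 -26 0")

```text
time: 41.98
ee_pos: [0.5766, -0.0452, 0.3159]
eef_rot: [-3.141, 0.005, -0.036]
ft_force: [0.9, -0.1, 0.1]
opening: 0.0002
finger_force: 0.0
```

```bash
python3 chk.py r
python3 - <<'E'
from h import *
import pickle
s,f=pickle.load(open("r.pkl","rb"));p=f["pixels"]
for x in(225,240,253,265,280):print(x,[int(v) for v in p[120:230:2,x].mean(1)])
Rv=Ro.from_euler("z",VY,degrees=True);B=np.array([.6400,-.0440,.114])
for n,o in(("rear jaw edge",[0,0,.047]),("rear top edge",[0,0,.11]),("front top edge",[-.015,0,.11]),("front jaw face z.161",[-.015,0,.047]),("front lip front",[-.0445,0,.047])):print(n,project(f,B+Rv.apply(o),s).round(1).tolist())
print(*[int(v) for v in p[150,200:310:3].mean(1)])
E
```

```text
pos [ 0.5766 -0.0452  0.3159] rpy [-179.95    0.27   -2.09] F [ 0.9 -0.1  0.1] t 41.98 open 0.0002 q [-0.14  0.06  1.13  0.    1.95  1.47]
turn [-0.05  0.27  0.01] shift [  -0.5   -0.1 -100. ]
expected upright [[217.0, 119.0], [282.0, 119.0], [210.0, 123.0], [227.0, 125.0], [270.0, 125.0], [288.0, 123.0], [228.0, 145.0], [270.0, 145.0]]
col 248 [209, 208, 141, 87, 82, 51, 51, 66, 67, 69, 209, 199, 194, 197, 171, 193, 191, 190, 192, 190, 185, 126, 125, 52, 41, 42, 41, 42, 42, 48, 43, 42, 41, 41, 41, 41, 41, 41, 41, 40, 40, 38, 38, 45, 49, 52, 70, 79, 78, 96]
row 119 [138, 140, 140, 138, 137, 196, 131, 201, 199, 199, 204, 207, 197, 198, 197, 198, 196, 198, 198, 198, 197, 197, 196, 197, 198, 194, 194, 193, 198, 209, 207, 206, 197, 209, 183, 200, 184, 138, 137, 135, 134, 132, 132]
225 [91, 81, 80, 99, 160, 166, 167, 165, 165, 165, 165, 166, 154, 190, 208, 207, 207, 205, 205, 205, 205, 204, 207, 130, 77, 80, 79, 115, 133, 134, 135, 134, 131, 131, 132, 131, 132, 131, 131, 133, 130, 126, 129, 218, 207, 127, 130, 130, 129, 129, 126, 129, 123, 124, 124]
240 [78, 81, 80, 113, 166, 169, 168, 16
[... 646 characters left out ...]
58, 111, 135, 128, 131, 134, 132, 132, 127, 130, 129, 130, 126, 114, 199, 210, 138, 130, 132, 132, 137, 134, 66]
280 [111, 77, 89, 141, 158, 155, 155, 155, 155, 155, 155, 148, 190, 219, 217, 217, 219, 195, 148, 208, 216, 213, 217, 107, 85, 85, 81, 128, 132, 130, 129, 127, 131, 131, 131, 131, 133, 136, 137, 137, 138, 138, 138, 135, 135, 135, 108, 194, 212, 172, 135, 138, 133, 135, 134]
rear jaw edge [[249.5, 118.9]]
rear top edge [[248.6, 125.2]]
front top edge [[248.6, 145.3]]
front jaw face z.161 [[249.5, 134.9]]
front lip front [[249.6, 165.1]]
204 202 203 204 207 207 206 205 206 206 207 208 209 209 209 210 211 212 213 213 213 214 213 215 214 215 217 218 222 220 218 218 219 219 139 138 138
```

```bash
python3 -c "
from workcell import finish_job;print(finish_job())"
```

```text
the job is handed in; nothing more can be done
None
```

The plate ended upright on the rear jaw's step, clipped end up, in the middle of the jaws with the front jaw closed snugly (about 22 N), and I handed it in at about 42 s. However, on the first release it tipped about 28° onto the front jaw and I had to regrip and reseat it, so "without dropping it" may be judged as not met. The moves kept clear of the file, magnet and soapstone holder, though I did not check them again at the end.

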